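# Shim a carrier block tight in its clamp

## Robot

A 6-joint arm with a two-finger parallel gripper is mounted at the origin on a cart in front of the work surface, level with it; the furniture and walls round the work are solid. World frame = base frame: x ahead of the robot, y to its left, z up, the work surface at z = 0. Lengths are in mm, angles in rad, forces in N, time in s.
With the tool pointing down it reaches from about 300 to 775 mm from the base axis. Payload 14.6 kg.
Tool frame: the origin (TCP) lies midway between the tips of the shut fingers; the grasp point (between the pads) lies 19 mm behind it (manip.grip_point_offset is the distance from the TCP to the grasp point, in mm); x points along the fingers, z is the direction in which the jaws open and shut, and the axes are right-handed (so a half turn about x gives the same grasp; the last joint's range is limited). The gripper opens to 94 mm and grips with 3 to 60 N. Pads are 16 mm wide; open, the fingers measure 119 mm over their backs; the gripper's body (75 mm by 177 mm) begins 78 mm behind the grasp point.
Start: joints at [-1.387, 0.3, 1.521, -0, 1.321, -0.067], TCP at [136.492, -532.784, 205.446] pointing down, gripper open.
Joint ranges: [-3.03, 3.03], [-0.79, 2.21], [0.23, 2.52], [-1.04, 4.18], [0, 3.07], [-2.55, 2.55]. Speed limits (rad/s): [2.22, 2.22, 2.57, 3.14, 3.14, 3.14].

## Interface

Orientations are given as [roll, pitch, yaw] about the fixed x, y, z axes, in that order (R = Rz(yaw) Ry(pitch) Rx(roll)).
In Python, from cell import manip, camera, calibration, order gives the robot as it stands.
- The arm moves only by the tool jog_arm, never from a script. Its arguments are lists of equal length, an entry for each row: "turn": the turn, a rotation vector about the tool's x, y, z in degrees, a list of three; "dp": the shift along the tool's x, y, z in cm, a list of three; "gripper": the closure, from 0 (fully open) to 1 (shut). In form: {"turn": [[ax, ay, az], ...], "dp": [[tx, ty, tz], ...], "gripper": [gripper, ...]}. A call has 1 to 8 rows; each row shifts and turns the pose as measured when the row begins, along the tool's axes as they then stand; what a row does not reach is not made up. A row lasts 1/8 s, in which the tool goes at most 62.5 mm and 10.7 degrees, less where a joint would pass 70% of its speed; a pose out of reach is approached as far as the arm can. A call is refused whole if a number of a shift passes 6.25 or a number of a turn 10.7, either way. A call with a gripper value outside its range is refused whole. The fingers move at their own pace and stop on an object; "grip_force" is the grip in N (left out, the last holds). Time passes only in rows, so rows that do not move let the fingers close. It gives the time, the measured TCP pose, the force and the opening at its end, in the units of the state.
- manip.read_state(): the state, without advancing time (a new reading comes with each control period).
- camera(name): name is "scene" or "top" or "wrist"; returns (picture, depth): 420x560x3 uint8, red, green, blue; 420x560 float32, mm along the optical axis (not along the pixel's ray), 0 where there is no reading.
- calibration(name): a dict with "K" (3x3 intrinsics, pixels), "world_from_camera" (4x4, takes a point from camera to world coordinates). Camera axes: x right, y down, z forward; pixel columns grow to the right and rows downward; lengths in mm; the calibration is good to about 2 mm. The wrist camera is an equidistant fisheye: a pixel r from the principal point sees the ray r / f radians off the axis. A picture is of the moment at which its call begins: read the wrist's pose just before it. calibration takes no time and is no camera call; for the wrist camera it gives the pose at the moment of the call.
- order.sign_off(): hands the job in, once; it reports no verdict.
The state is a dict: "clock": time; "joints": joint angles; "qd": joint speeds; "effort": joint torques, N m; "eef_pos": TCP position; "eef_rot": TCP orientation; "wrist_force": force on the tool from outside, world axes, zero at the start; "moment": the same for the moment, N m; "finger_gap": finger opening in mm.
Only numpy, scipy, OpenCV 4.12 (cv2) and the standard library are available. Lean on these libraries where they do the work, as an engineer would, in place of code of your own. Each camera call takes 0.05 s, during which the arm holds its last target.

## Task

Put one grinding ball from the rail into each of the two empty wells of the white carrier block, then close the gap between the block and the sprung jaw: beside the spacer plate that stands there already add plates from the rack, upright in the channel, until the jaw, pushed by its knob, meets the stack before its short run is used up. Finish while holding: keep pushing the jaw firmly, with about 15 N, against the spacers so that spacers and block are squeezed tight against the back stop, and do not let go, because I will tighten the lock screw while you hold. Leave spacers you do not need standing in the rack, and do not disturb the other things on the bench.

Things in the scene. Friction and masses are not known exactly. Their poses are not given: they have to be found in the camera images.
- block_clamp: aluminium block clamp screwed to the bench: base plate 150 (its x) x 310 (its y) mm, top face 22 mm above the bench; two low rails, 14 mm high and 84 mm apart inside, make a channel along its y. Origin: underside, plate centre; x across the channel, y along it from the jaw to the back stop, z up.
- clamp_jaw (a joint): travel of the sliding jaw at the -y end of the channel: 0 = fully open, where a spring holds it; pushing it towards the back stop (+y of block_clamp) counts up; it can run 0.035 m (35 mm) and no farther. The spring takes about 3 N to start and 7 N at the end of the run, and pulls the jaw open again when let go. Its face is 80 mm wide, 40 mm high, and stands at y = -45 mm of block_clamp when open.
- jaw_knob (a point): middle of the black round knob on the jaw's carriage, 27 mm across, gripping part 28 mm high, 65 mm behind the jaw's face, this point 77 mm above the bench (as high as one grips it)
- back_stop: adjustable back stop, screwed down in the channel at a different place each time: upright plate 80 wide, 40 mm high. Origin: lower edge of the face that looks at the jaw, middle of the channel; y points away from the jaw.
- carrier: white plastic carrier block, 80 x 80 x 42 mm, 0.35 kg, loose in the channel, close in front of the back stop. Origin: centre of its underside; axes as block_clamp. Four round wells, 32 mm across and 30 mm deep, in two rows.
- carrier_hole0 (a point): mouth centre, level with the carrier's top, of the well at x -19, y -19 mm of the carrier; holds a ball at the start; z up out of the well
- carrier_hole1 (a point): mouth centre, level with the carrier's top, of the well at x +19, y -19 mm of the carrier; holds a ball at the start; z up out of the well
- carrier_hole2 (a point): mouth centre, level with the carrier's top, of the well at x -19, y +19 mm of the carrier; empty at the start; z up out of the well
- carrier_hole3 (a point): mouth centre, level with the carrier's top, of the well at x +19, y +19 mm of the carrier; empty at the start; z up out of the well
- ball_rail: fixed rail that carries the two spare balls: two thin steel rods along its x, 20 mm wide over both (narrower than a ball, so fingers can reach down on either side in its y), rods' top 31 mm above the bench, end blocks 30 mm wide, 34 mm high at x = -56 and +56 mm. Origin: centre of its underside.
- ball_1_center (a point): steel grinding ball, 25 mm across, 50 g; this point is its centre, lying on the ball rail near its -x end, about 41 mm above the bench
- ball_2_center (a point): steel grinding ball, 25 mm across, 50 g; this point is its centre, lying on the ball rail near its +x end, about 41 mm above the bench
- ball_in_1_center (a point): steel grinding ball, 25 mm across, 50 g; this point is its centre; it lies in a well already
- ball_in_2_center (a point): steel grinding ball, 25 mm across, 50 g; this point is its centre; it lies in a well already
- spacer_rack: fixed grey rack, 100 (x) x 116 (y) x 34 mm, with four slots 18 mm deep that hold spacers on edge, 26 mm apart along its y; the slot at -y is empty at the start. Origin: centre of its underside.
- spacer_1: aluminium spacer plate, 130 g, standing already in the clamp's channel, close in front of the carrier: 72 wide (its x), 18 thick (y), 45 mm high, with a lifting tab mid-top, 24 wide (x), 8 thick (y), 28 mm high (tab top 73 mm over the underside). Origin: centre of underside, z up. Grip the tab across its 24 mm, fingertips above the plate's shoulders. All four alike.
- spacer_2: aluminium spacer plate, 130 g, standing on edge in the rack: 72 wide (its x), 18 thick (y), 45 mm high, with a lifting tab mid-top, 24 wide (x), 8 thick (y), 28 mm high (tab top 73 mm over the underside). Origin: centre of underside, z up. Grip the tab across its 24 mm, fingertips above the plate's shoulders. All four alike.
- spacer_3: aluminium spacer plate, 130 g, standing on edge in the rack: 72 wide (its x), 18 thick (y), 45 mm high, with a lifting tab mid-top, 24 wide (x), 8 thick (y), 28 mm high (tab top 73 mm over the underside). Origin: centre of underside, z up. Grip the tab across its 24 mm, fingertips above the plate's shoulders. All four alike.
- spacer_4: aluminium spacer plate, 130 g, standing on edge in the rack: 72 wide (its x), 18 thick (y), 45 mm high, with a lifting tab mid-top, 24 wide (x), 8 thick (y), 28 mm high (tab top 73 mm over the underside). Origin: centre of underside, z up. Grip the tab across its 24 mm, fingertips above the plate's shoulders. All four alike.
- timer: flat bench timer, 62 x 62 x 16 mm; a bystander, origin at the centre of its underside
- bottle_small: small capped bottle, 56 mm across, 103 mm high; a bystander, origin at the centre of its underside
- tape: roll of tape, 60 mm across, 19 mm high; a bystander, origin at the centre of its underside
- marker: marker pen, 130 mm long; a bystander, origin at the centre of its underside
Things that resemble listed ones, but are neither listed nor needed, are in the scene too. What is shaped like the spacer_1 but red is not meant.

How it is judged:
By the outcome, as a careful person would: the job done as asked, in the order asked, and still so for the second after the job is handed in, while the arm keeps its last pose, push and grip.
It also fails if it takes over 72 s, if anything falls off the work surface, if the arm or the gripper's body presses on something with over 40 N, if the wrist force passes 120 N, or if a joint passes its speed limit or range.

## Working session

There is one attempt and no reset: what is moved stays moved. The work goes in short steps, Python scripts to look and compute and a tool call to move; the robot and the scene stay as the last step left them, time stands still between calls to the robot, and variables do not carry over. Pictures are saved under pics/ and viewed, and the job is handed in when it is done.

Besides the shell and the picture viewer there is one more tool, called after "Emit:" by a JSON object that holds its "fn" and its "kwargs". jog_arm: Moves the arm, as the interface text tells. Its arguments: {"type":"object","properties":{"turn":{"type":"array","items":{"type":"array","items":{"type":"number"}}},"dp":{"type":"array","items":{"type":"array","items":{"type":"number"}}},"gripper":{"type":"array","items":{"type":"number"}},"grip_force":{"type":"number"}},"required":["turn","dp","gripper"]}

```bash
ls; mkdir -p pics
python3 - <<'E'
from cell import manip,camera,calibration
import cv2,numpy as np
print(manip.read_state(), manip.grip_point_offset)
for n in("scene","top","wrist"):
    c=calibration(n); print(n,np.round(c["K"],1).tolist(),np.round(c["world_from_camera"],3).tolist())
    p,d=camera(n); cv2.imwrite(f"pics/{n}0.png",cv2.cvtColor(p,cv2.COLOR_RGB2BGR)); np.save(f"pics/{n}0_d.npy",d)
E
```

```text
pics
{'clock': 0.0, 'joints': array([-1.38658930e+00,  3.00463913e-01,  1.52159925e+00, -1.45422177e-05,
        1.32070764e+00, -6.66071499e-02]), 'qd': array([ 4.66868880e-04,  3.10049689e-04,  2.79045951e-03, -5.50499546e-05,
        7.78204805e-04, -3.44861505e-03]), 'effort': array([ 9.70179208e-04, -5.31800723e+01, -3.52735341e+01,  7.08681252e-02,
        2.43313605e-02, -8.54640280e-05]), 'eef_pos': array([ 136.44553836, -532.52452829,  204.88259017]), 'eef_rot': array([3.08694059, 1.56961809, 1.76696205]), 'wrist_force': array([-0.38737186, -0.31842341, -0.02495722]), 'moment': array([ 0.05010096, -0.02815981, -0.03303991]), 'finger_gap': 94.22771589753862} 18.8
scene [[504.0, 0.0, 285.1], [0.0, 504.0, 219.2], [0.0, 0.0, 1.0]] [[-0.8, -0.275, 0.534, -481.355], [-0.601, 0.365, -0.712, 1295.29], [0.001, -0.889, -0.457, 925.773], [0.0, 0.0, 0.0, 1.0]]
top [[432.0, 0.0, 280.0], [0.0, 432.0, 207.7], [0.0, 0.0, 1.0]] [[0.021, -0.987, 0.159, 334.028], [-1.0, -0.021, 0.002, -61.619], [0.002, -0.159, -0.987, 1326.235], [0.0, 0.0, 0.0, 1.0]]
wrist [[325.2, 0.0, 281.0], [0.0, 325.2, 207.0], [0.0, 0.0, 1.0]] [[0.248, -0.935, -0.254, 210.847], [-0.969, -0.24, -0.065, -514.327], [-0.0, 0.262, -0.965, 384.718], [0.0, 0.0, 0.0, 1.0]]
```

View pics/top0.png

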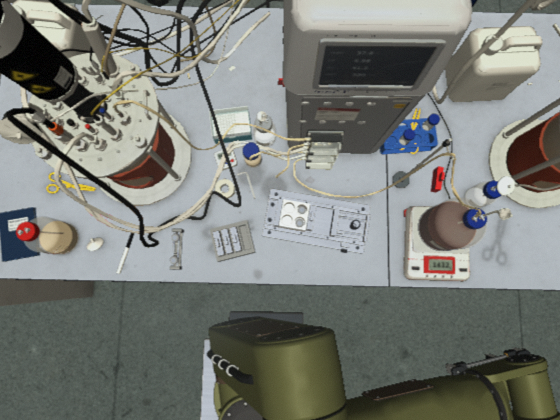

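View pics/scene0.png

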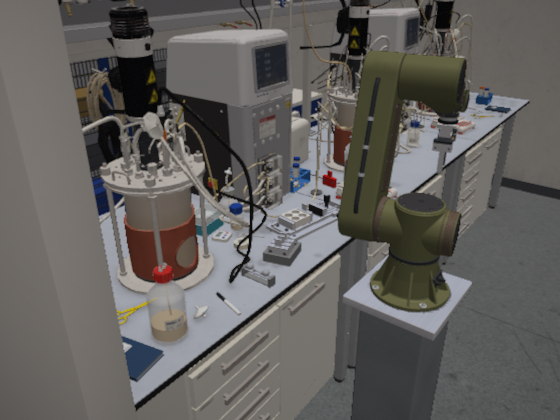

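View pics/wrist0.png

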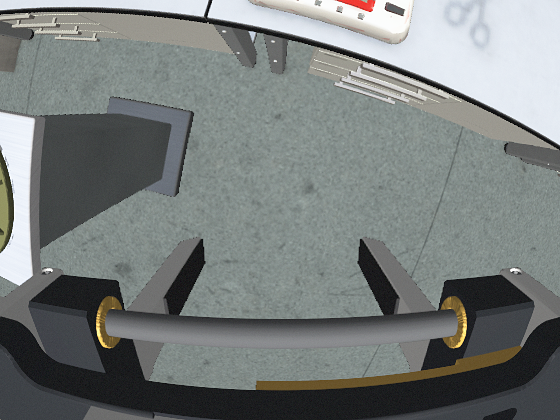

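Run:
```python
import cv2,numpy as np
p=cv2.imread("pics/top0.png")
a=cv2.resize(p[180:280,155:385],None,fx=3.4,fy=3.4,interpolation=cv2.INTER_CUBIC); cv2.imwrite("pics/top0c.png",a)
p=cv2.imread("pics/scene0.png")
a=cv2.resize(p[190:300,210:360],None,fx=5,fy=5,interpolation=cv2.INTER_CUBIC); cv2.imwrite("pics/scene0c.png",a)
```

```text
(no output)
```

View pics/top0c.png

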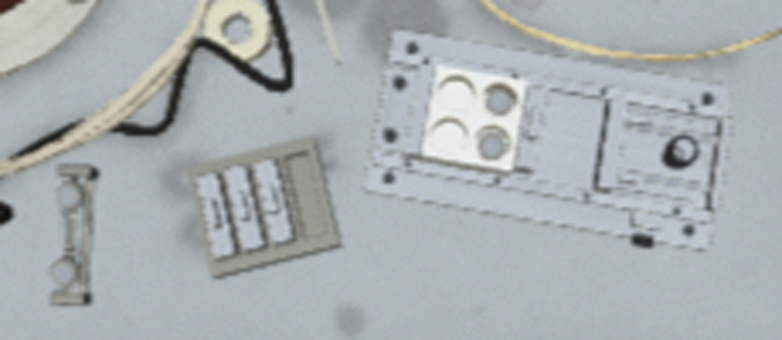

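View pics/scene0c.png

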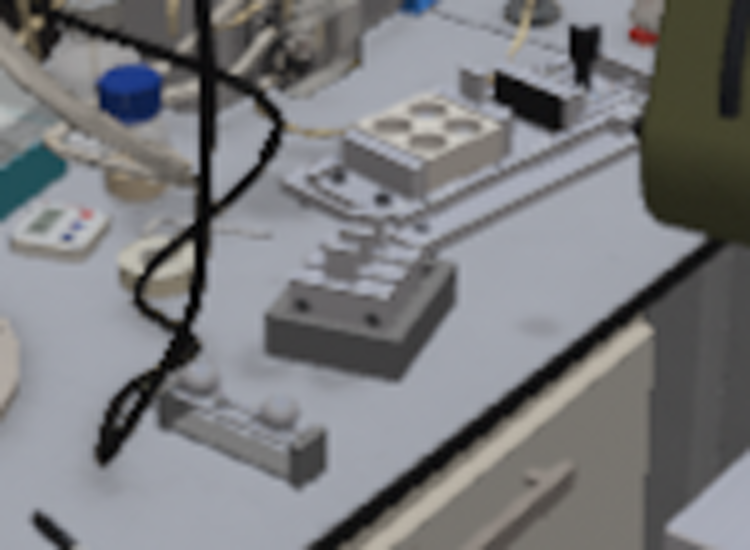

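```bash
cat > h.py <<'E'
import cv2,numpy as np
from scipy.spatial.transform import Rotation as R
def bp(u,v,d,c):
    K=np.array(c["K"]);T=np.array(c["world_from_camera"])
    p=np.stack([(u-K[0,2])/K[0,0]*d,(v-K[1,2])/K[1,1]*d,d],-1)
    return p@T[:3,:3].T+T[:3,3]
def plane(u,v,z,c):
    K=np.array(c["K"]);T=np.array(c["world_from_camera"])
    r=np.stack([(u-K[0,2])/K[0,0],(v-K[1,2])/K[1,1],np.ones_like(np.asarray(u,float))],-1)@T[:3,:3].T
    s=(z-T[2,3])/r[...,2]
    return r*s[...,None]+T[:3,3]
def wray(u,v,c):
    K=np.array(c["K"]);T=np.array(c["world_from_camera"])
    x=np.asarray(u,float)-K[0,2];y=np.asarray(v,float)-K[1,2];r=np.hypot(x,y);t=r/K[0,0]
    s=np.where(r>1e-9,np.sin(t)/np.maximum(r,1e-9),0)
    return np.stack([x*s,y*s,np.cos(t)],-1)@T[:3,:3].T, T[:3,3]
def wplane(u,v,z,c):
    r,o=wray(u,v,c); return o+r*((z-o[2])/r[...,2])[...,None]
def wproj(P,c):
    K=np.array(c["K"]);T=np.array(c["world_from_camera"])
    q=(np.asarray(P,float)-T[:3,3])@T[:3,:3]
    rr=np.hypot(q[...,0],q[...,1]);t=np.arctan2(rr,q[...,2]);k=K[0,0]*t/np.maximum(rr,1e-9)
    return np.stack([K[0,2]+q[...,0]*k,K[1,2]+q[...,1]*k],-1)
E
python3 - <<'E'
from h import *
from cell import calibration
c=calibration("top"); d=np.load("pics/top0_d.npy")
v,u=np.mgrid[0:420,0:560]
P=bp(u,v,d,c); np.save("pics/topP.npy",P)
# coarse: crop px -> img
def im(x,y): return 155+x/3.4,180+y/3.4
for name,pt,z in [("clampTL",(393,30),22),("clampBL",(366,190),22),("clampTR",(732,85),22),("clampBR",(705,248),22),("knob",(684,150),90),
 ("well2?",(458,95),64),("w",(448,137),64),("w0",(499,98),64),("w1",(493,143),64),("carTL",(435,65),64),("carBR",(518,172),64),("rackTL",(190,170),34),("rackTR",(317,138),34),("rackBL",(215,278),34),("rackBR",(342,245),34),("ball1",(71,194),41),("ball2",(64,271),41),("jawface",(608,100),62),("jawface2",(595,188),62)]:
    uu,vv=im(*pt); print(name,np.round(plane(uu,vv,z,c),0), np.round(P[int(round(vv)),int(round(uu))],0))
# height map image
Z=P[...,2].copy(); Z[d==0]=0
col=cv2.applyColorMap(np.clip(Z/2,0,255).astype(np.uint8),cv2.COLORMAP_JET)
cv2.imwrite("pics/hm.png",cv2.resize(col[100:290,30:460],None,fx=1.8,fy=1.8,interpolation=0))
E
```

```text
clampTL [603. -29.  22.] [602. -30.  23.]
clampBL [457.  -9.  22.] [457.  -9.  16.]
clampTR [ 559. -336.   22.] [ 563. -340.   -3.]
clampBR [ 412. -310.   22.] [ 412. -309.   20.]
knob [ 490. -280.   90.] [ 498. -289.   35.]
well2? [538. -88.  64.] [543. -90.  32.]
w [501. -80.  64.] [506. -81.  33.]
w0 [ 536. -124.   64.] [ 537. -125.   53.]
w1 [ 496. -119.   64.] [ 498. -119.   55.]
carTL [564. -68.  64.] [565. -68.  59.]
carBR [ 472. -141.   64.] [ 475. -143.   22.]
rackTL [470. 147.  34.] [471. 147.  32.]
rackTR [501.  36.  34.] [504.  39.   1.]
rackBL [376. 121.  34.] [377. 127.  -3.]
rackBR [407.  11.  34.] [409.  11.   2.]
ball1 [446. 249.  41.] [446. 246.  51.]
ball2 [379. 251.  41.] [378. 247.  54.]
jawface [ 536. -219.   62.] [ 537. -219.   65.]
jawface2 [ 459. -208.   62.] [ 462. -210.   40.]
```

View pics/hm.png

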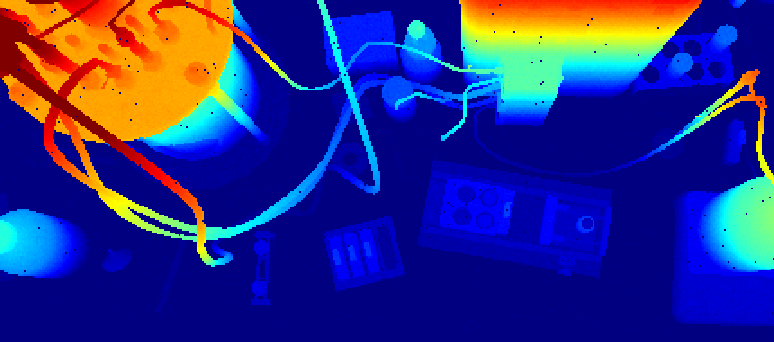

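Run:
```python
from h import *
P=np.load("pics/topP.npy"); d=np.load("pics/top0_d.npy")
m=(d>0)&(P[...,0]>280)&(P[...,0]<640)&(P[...,1]>-450)&(P[...,1]<450)&(P[...,2]>70)
# grid 20mm
g={}
for x,y,z in P[m]:
    k=(int(x//25)*25,int(y//25)*25); a=g.setdefault(k,[z,z]); a[0]=min(a[0],z);a[1]=max(a[1],z)
for x in range(625,275,-25):
    print(x,[ (k[1],int(v[0]),int(v[1])) for k,v in sorted(g.items()) if k[0]==x])
```

```text
625 [(-450, 373, 388), (-100, 196, 202), (-75, 195, 201), (75, 157, 172), (100, 103, 112), (125, 89, 94), (225, 348, 373), (250, 73, 400), (275, 78, 387), (300, 73, 381), (325, 360, 463), (350, 373, 453), (375, 360, 587), (400, 497, 591), (425, 361, 527)]
600 [(-450, 365, 414), (-425, 161, 386), (-400, 70, 289), (-75, 173, 198), (-50, 155, 172), (50, 156, 163), (75, 159, 167), (100, 104, 117), (125, 97, 124), (250, 326, 388), (275, 335, 367), (300, 70, 370), (325, 71, 379), (350, 70, 481), (375, 70, 611), (400, 70, 628), (425, 97, 562)]
575 [(-450, 373, 413), (50, 148, 165), (75, 157, 157), (125, 102, 129), (250, 357, 361), (275, 334, 368), (300, 354, 370), (325, 150, 368), (350, 149, 590), (375, 145, 627), (400, 70, 628), (425, 78, 540)]
550 [(-125, 70, 70), (50, 137, 155), (75, 70, 83), (100, 73, 76), (125, 104, 134), (150, 114, 138), (275, 355, 355), (300, 353, 368), (325, 347, 559), (350, 349, 596), (375, 349, 602), (400, 351, 468), (425, 359, 368)]
525 [(-175, 73, 73), (50, 100, 141), (75, 77, 103), (150, 112, 149), (175, 144, 154), (300, 500, 527), (325, 516, 558), (350, 547, 5
[... 179 characters left out ...]
5, 455, 488), (300, 470, 516), (325, 513, 513), (375, 342, 400), (400, 376, 439)]
475 [(-300, 81, 92), (-275, 70, 95), (-175, 70, 70), (-150, 71, 71), (175, 143, 164), (200, 150, 184), (225, 171, 180), (250, 405, 454), (275, 440, 467), (350, 295, 335), (375, 313, 387), (400, 370, 386)]
450 [(50, 70, 90), (75, 89, 90), (200, 161, 182), (225, 161, 406), (250, 190, 421), (275, 215, 241), (300, 233, 266), (325, 257, 293), (350, 278, 316), (375, 300, 325)]
425 [(50, 71, 94), (75, 71, 91), (100, 70, 91), (125, 86, 90), (225, 352, 375), (250, 198, 375), (275, 89, 233), (300, 70, 253), (325, 245, 277), (350, 275, 280)]
400 [(100, 70, 92), (250, 232, 335), (275, 120, 255)]
375 []
350 []
325 []
300 []
```

Run:
```python
from h import *
from cell import calibration
P=np.load("pics/topP.npy"); d=np.load("pics/top0_d.npy")
c=calibration("scene"); ds=np.load("pics/scene0_d.npy"); v,u=np.mgrid[0:420,0:560]; S=bp(u,v,ds,c)
for nm,Q,D in(("top",P,d),("scene",S,ds)):
    m=(D>0)&(Q[...,0]>370)&(Q[...,0]<500)&(Q[...,1]>170)&(Q[...,1]<340)&(Q[...,2]>60)
    A=Q[m]; print(nm,len(A))
    g={}
    for p in A:
        g.setdefault(tuple((p//[12,12,25]).astype(int)),[]).append(p)
    for k in sorted(g,key=lambda k:(k[2],k[0])): print(np.round(np.mean(g[k],0)).astype(int).tolist(),len(g[k]),end=" ")
    print()
p=cv2.imread("pics/scene0.png")
a=cv2.resize(p[130:340,180:330],None,fx=2.8*1.35,fy=2.8,interpolation=cv2.INTER_CUBIC); 
a=cv2.resize(p[140:340,180:340],None,fx=3,fy=3,interpolation=cv2.INTER_CUBIC); cv2.imwrite("pics/scene0d.png",a)
```

```text
top 826
[438, 318, 66] 8 [440, 308, 70] 1 [430, 304, 87] 2 [429, 297, 98] 1 [429, 285, 100] 1 [435, 306, 84] 5 [435, 298, 90] 2 [433, 312, 76] 1 [431, 294, 103] 2 [427, 284, 116] 6 [417, 279, 141] 6 [423, 281, 133] 7 [497, 196, 148] 6 [498, 190, 145] 3 [415, 281, 161] 13 [464, 237, 173] 1 [478, 232, 175] 1 [475, 221, 167] 9 [480, 215, 163] 2 [475, 240, 174] 1 [486, 210, 166] 23 [486, 221, 172] 6 [489, 202, 156] 6 [495, 209, 169] 11 [496, 200, 162] 12 [406, 284, 190] 1 [411, 281, 186] 9 [455, 250, 195] 3 [452, 256, 196] 6 [447, 267, 198] 1 [462, 246, 193] 22 [466, 236, 186] 12 [460, 257, 198] 8 [474, 225, 180] 12 [472, 233, 184] 10 [471, 243, 184] 1 [482, 219, 176] 7 [480, 229, 177] 1 [406, 280, 215] 4 [410, 277, 216] 2 [443, 282, 215] 7 [449, 281, 219] 19 [451, 270, 212] 27 [452, 259, 204] 12 [447, 289, 218] 3 [458, 280, 221] 4 [457, 269, 214] 6 [458, 262, 206] 3 [407, 274, 242] 3 [405, 281, 232] 2 [413, 274, 240] 3 [441, 316, 243] 8 [441, 327, 245] 2 [441, 305, 236] 12 [442, 300, 233] 2 [452, 304, 242] 14 [453, 299, 239] 3 [449, 314, 243] 3 [452, 285, 227] 7 [457, 306, 245] 8 [456, 
[... 2355 characters left out ...]
288] 2 [413, 277, 282] 1 [464, 339, 278] 1 [463, 336, 277] 1 [418, 262, 314] 6 [416, 269, 312] 22 [425, 258, 322] 2 [422, 269, 313] 7 [419, 263, 330] 2 [427, 260, 338] 20 [432, 252, 346] 1 [424, 266, 334] 4 [435, 259, 343] 7 [434, 250, 348] 1 [442, 249, 362] 10 [439, 257, 358] 16 [450, 250, 372] 7 [448, 254, 367] 8 [453, 248, 380] 8 [454, 253, 384] 2 [462, 247, 387] 14 [461, 254, 391] 12 [470, 254, 396] 2 [468, 243, 395] 1 [466, 256, 406] 4 [466, 250, 402] 2 [477, 266, 420] 8 [473, 259, 412] 23 [485, 267, 421] 4 [479, 270, 431] 4 [480, 276, 433] 1 [480, 262, 427] 2 [488, 279, 441] 16 [485, 272, 434] 13 [484, 263, 431] 1 [495, 283, 445] 7 [490, 281, 452] 4 [497, 291, 461] 11 [495, 284, 455] 8
```

View pics/scene0d.png

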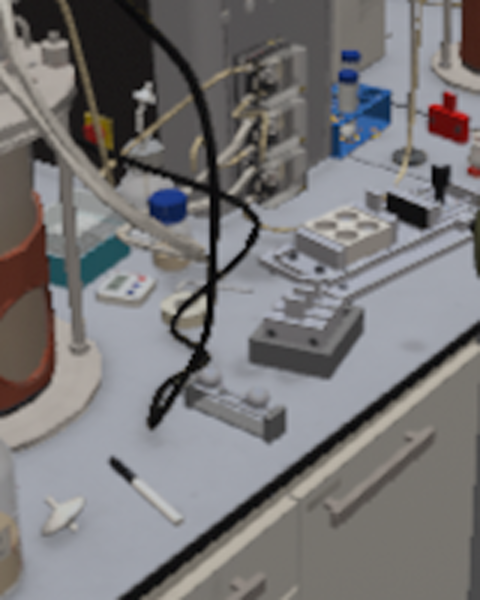

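```bash
cat >> h.py <<'E'
def toolR(approach, opening):
    x=np.array(approach,float);x/=np.linalg.norm(x);z=np.array(opening,float);z-=x*(x@z);z/=np.linalg.norm(z)
    return np.stack([x,np.cross(z,x),z],1)
def cur():
    from cell import manip
    s=manip.read_state(); return np.array(s["eef_pos"]),R.from_euler("xyz",s["eef_rot"]).as_matrix(),s
def plan(wps,step=60,start=None):
    """wps: list of (pos,Rm,grip[,step])"""
    import json
    if start is None: p,Rm,s=cur()
    else: p,Rm=start
    T=[];D=[];G=[]
    for w in wps:
        q,Q,g=w[:3]; q=p if q is None else np.array(q,float); Q=Rm if Q is None else Q; st=w[3] if len(w)>3 else step
        rv=R.from_matrix(Rm.T@Q).as_rotvec(degrees=True)
        n=max(1,int(np.ceil(np.linalg.norm(q-p)/st-1e-6)),int(np.ceil(np.linalg.norm(rv)/10.4-1e-6)))
        for i in range(n):
            d=Rm.T@((q-p)/n)/10; t=rv/n
            T.append(np.round(t,1).tolist());D.append(np.round(d,2).tolist());G.append(g)
            Rm=Rm@R.from_rotvec(t,degrees=True).as_matrix(); p=p+(q-p)/n if i==0 else p+step_
            step_=(q-p)/max(1,(n-1)) if i==0 else step_
        p=q;Rm=Q
    print(len(T),"rows")
    for i in range(0,len(T),8): print(json.dumps({"turn":T[i:i+8],"dp":D[i:i+8],"gripper":G[i:i+8]}))
E
python3 - <<'E'
# fix plan's stepping simply
s=open('h.py').read()
a=s.index("        for i in range(n):\n            d=Rm.T"); b=s.index("        p=q;Rm=Q")
s=s[:a]+'''        dl=(q-p)/n
        for i in range(n):
            T.append(np.round(rv/n,1).tolist());D.append(np.round(Rm.T@dl/10,2).tolist());G.append(g)
            Rm=Rm@R.from_rotvec(rv/n,degrees=True).as_matrix()
'''+s[b:]
open('h.py','w').write(s)
from h import *
p,Rm,st=cur(); print(np.round(Rm,3))
P=np.load("pics/topP.npy"); d=np.load("pics/top0_d.npy")
m=(d>0)&(P[...,0]>550)&(P[...,0]<760)&(P[...,1]>-400)&(P[...,1]<120)&(P[...,2]>100)
g={}
for x,y,z in P[m]:
    k=(int(x//25)*25,int(y//50)*50); a=g.setdefault(k,[z,z]); a[0]=min(a[0],z);a[1]=max(a[1],z)
for x in range(725,525,-25): print(x,[(k[1],int(v[0]),int(v[1])) for k,v in sorted(g.items()) if k[0]==x])
E
```

```text
[[-0.     0.969  0.248]
 [ 0.001  0.248 -0.969]
 [-1.     0.    -0.001]]
725 [(-400, 102, 678), (-350, 100, 687), (-300, 521, 688), (-250, 519, 687), (-200, 536, 689), (-150, 503, 689), (-100, 101, 683), (-50, 123, 203), (0, 100, 181), (50, 126, 126), (100, 124, 204)]
700 [(-400, 319, 509), (-350, 100, 618), (-300, 101, 567), (-250, 103, 656), (-200, 231, 660), (-150, 105, 659), (-100, 100, 561), (-50, 100, 221), (0, 100, 106), (50, 100, 109), (100, 180, 194)]
675 [(-250, 196, 239), (-200, 230, 240), (-150, 102, 239), (-100, 116, 261), (-50, 101, 178), (0, 100, 108), (50, 100, 185), (100, 100, 187)]
650 [(-250, 105, 237), (-200, 104, 238), (-150, 103, 239), (-100, 183, 193), (-50, 165, 180), (0, 150, 180), (50, 167, 182), (100, 100, 179)]
625 [(-100, 192, 202), (50, 157, 174), (100, 102, 112)]
600 [(-400, 100, 289), (-100, 173, 198), (-50, 155, 172), (50, 156, 167), (100, 104, 104)]
575 [(50, 148, 165)]
550 [(50, 137, 155)]
```

Run:
```python
from h import *
p,Rm,s=cur()
plan([((330,-190,260),toolR((0,0,-1),(.14,-.99,0)),0)])
```

```text
7 rows
{"turn": [[0.9, -0.0, 0.0], [0.9, -0.0, 0.0], [0.9, -0.0, 0.0], [0.9, -0.0, 0.0], [0.9, -0.0, 0.0], [0.9, -0.0, 0.0], [0.9, -0.0, 0.0]], "dp": [[-0.78, 3.89, -4.06], [-0.78, 3.83, -4.12], [-0.78, 3.76, -4.18], [-0.78, 3.7, -4.23], [-0.78, 3.63, -4.29], [-0.78, 3.56, -4.35], [-0.78, 3.49, -4.4]], "gripper": [0, 0, 0, 0, 0, 0, 0]}
```

Emit:
{"fn": "jog_arm", "kwargs": {"turn": [[0.9,0,0],[0.9,0,0],[0.9,0,0],[0.9,0,0],[0.9,0,0],[0.9,0,0],[0.9,0,0]], "dp": [[-0.8,3.9,-4.1],[-0.8,3.8,-4.1],[-0.8,3.8,-4.2],[-0.8,3.7,-4.2],[-0.8,3.6,-4.3],[-0.8,3.6,-4.3],[-0.8,3.5,-4.4]], "gripper": [0,0,0,0,0,0,0]}}

```text
clock: 1.02
eef_pos: [334.0, -181.7, 261.3]
eef_rot: [3.137, 1.566, 1.698]
wrist_force: [0.9, -0.6, 0.4]
finger_gap: 94.0
```

```bash
cat > snap.py <<'E'
import sys
from h import *
from cell import manip,camera,calibration
import pickle
n=sys.argv[1]; cam=sys.argv[2] if len(sys.argv)>2 else "wrist"
c=calibration(cam); p,d=camera(cam); b=cv2.cvtColor(p,cv2.COLOR_RGB2BGR)
pickle.dump((c,b,d),open(f"pics/{n}.pkl","wb"))
s=float(sys.argv[3]) if len(sys.argv)>3 else 1.4
cv2.imwrite(f"pics/{n}.png",cv2.resize(b,None,fx=s,fy=s,interpolation=cv2.INTER_CUBIC))
st=manip.read_state(); print(st["clock"],np.round(st["eef_pos"],1),np.round(st["wrist_force"],1),round(st["finger_gap"],1))
E
python3 snap.py w1
```

```text
1.075 [ 336.5 -177.3  262.4] [0.5 0.7 2.1] 94.1
```

View pics/w1.png

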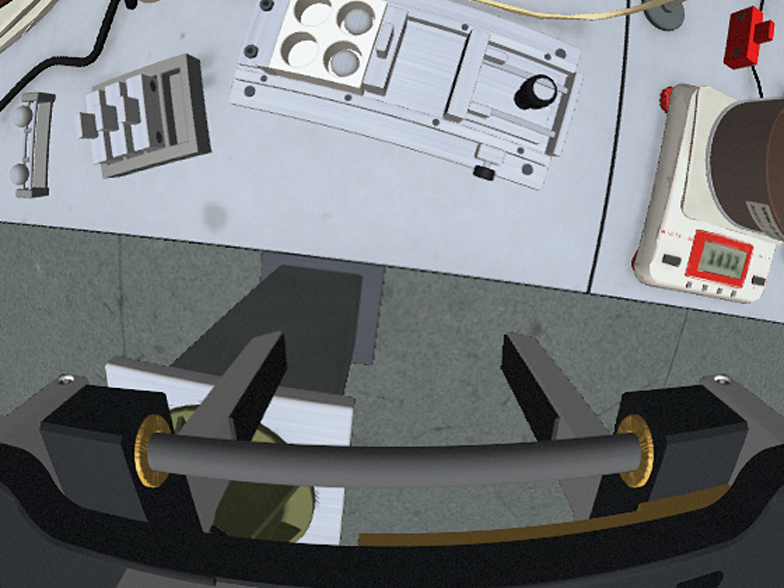

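Emit:
{"fn": "jog_arm", "kwargs": {"turn": [[0,0,0],[0,0,0],[0,0,0]], "dp": [[0,4.5,-3.5],[0,4.3,-3.5],[0,0,0]], "gripper": [0,0,0]}}

```text
clock: 1.45
eef_pos: [415.9, -93.0, 263.1]
eef_rot: [2.515, 1.566, 1.08]
wrist_force: [-0.6, -0.5, -0.2]
finger_gap: 93.9
```

```bash
python3 snap.py w2
```

```text
1.5 [415.  -94.2 263.2] [-0.2 -0.  -0.5] 94.0
```

View pics/w2.png

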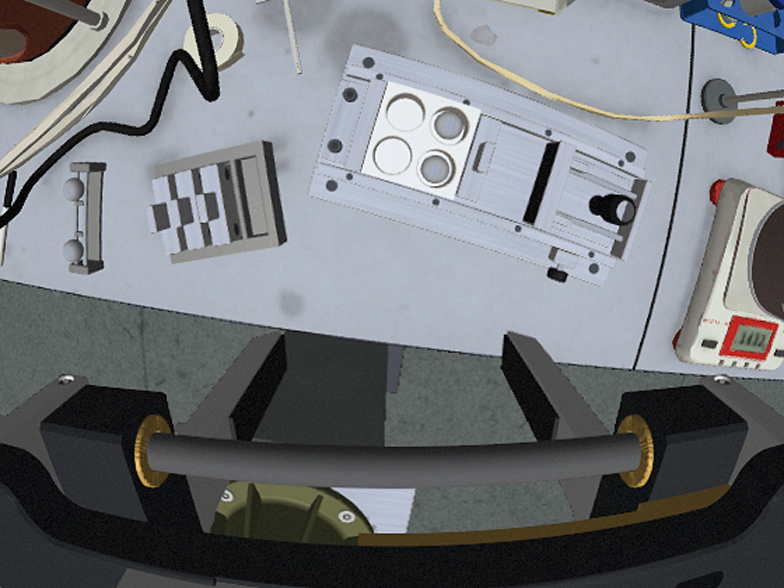

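Emit:
{"fn": "jog_arm", "kwargs": {"turn": [[0,0,0],[0,0,0],[0,0,0],[0,0,0]], "dp": [[0,-3.0,-5.2],[0,-2.0,-5.2],[0,-2.0,-4.0],[0,0,0]], "gripper": [0,0,0,0]}}

```text
clock: 2.0
eef_pos: [322.2, 38.7, 262.6]
eef_rot: [2.758, 1.567, 1.316]
wrist_force: [0.2, -0.3, 0.0]
finger_gap: 94.0
```

```bash
python3 snap.py w3
```

```text
2.05 [322.9  37.9 262.6] [ 0.2 -0.2 -0.6] 93.9
```

View pics/w3.png

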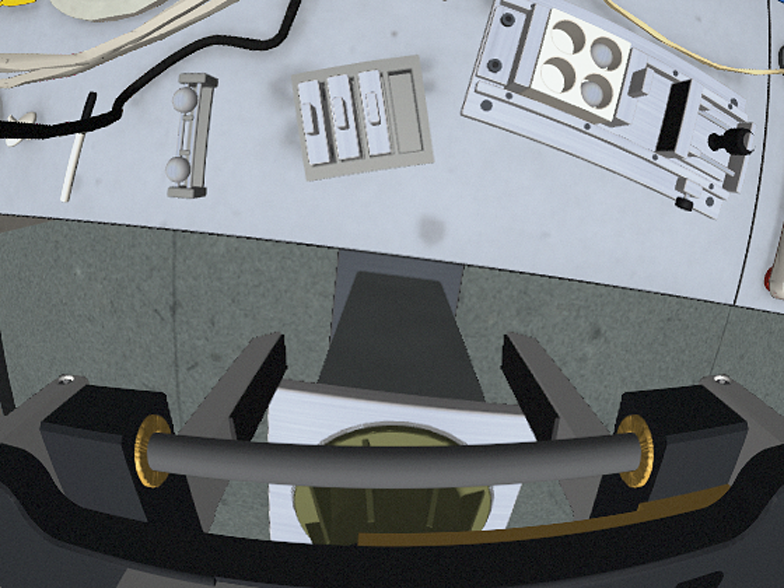

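```bash
cat >> h.py <<'E'
def wcloud(c,d):
    v,u=np.mgrid[0:d.shape[0],0:d.shape[1]]
    K=np.array(c["K"]);T=np.array(c["world_from_camera"])
    x=u-K[0,2];y=v-K[1,2];r=np.hypot(x,y);t=r/K[0,0];s=np.sin(t)/np.maximum(r,1e-9)
    D=np.stack([x*s,y*s,np.cos(t)],-1); D=D/np.cos(t)[...,None]*d[...,None]
    return D@T[:3,:3].T+T[:3,3]
E
python3 - <<'E'
from h import *
import pickle
from scipy.optimize import least_squares
for n in("w2","w3"):
    c,b,d=pickle.load(open(f"pics/{n}.pkl","rb")); W=wcloud(c,d); ok=d>0
    T=np.array(c["world_from_camera"]); print(n,"cam",np.round(T[:3,3],1))
    # bench height
    m=ok&(W[...,0]>340)&(W[...,0]<400)&(W[...,1]>-150)&(W[...,1]<0); print("bench z",np.median(W[m][:,2]),W[m][:,2].std())
    for nm,(x,y) in dict(b1=(446,249),b2=(379,251),in0=(537,-124),in1=(498,-119)).items():
        m=ok&(np.hypot(W[...,0]-x,W[...,1]-y)<16)&(W[...,2]>(44 if nm[0]=='b' else 50)); A=W[m]
        if len(A)<15: print(nm,len(A));continue
        f=least_squares(lambda q:np.linalg.norm(A-q,axis=1)-12.5,[x,y,40],loss="soft_l1",f_scale=.5); print(nm,len(A),np.round(f.x,1),round(np.abs(f.fun).mean(),2))
    # pieces by height
    def rect(m):
        A=W[m]; pts=A[:,:2].astype(np.float32); r=cv2.minAreaRect(pts); return len(A),np.round(r[0],1),np.round(r[1],1),round(r[2],1),round(float(np.median(A[:,2])),1)
    X,Y,Z=W[...,0],W[...,1],W[...,2]
    for nm,x0,x1,y0,y1,z0,z1 in [("carrier",440,600,-190,-40,60,68),("tab1",440,580,-190,-130,86,102),("racktop",360,520,0,160,31,37),("sp shoulders",360,520,0,160,57,65),("tabs",360,520,0,160,82,95),("knob top",440,540,-320,-250,86,99),("jaw top",440,560,-270,-190,57,66),("clampplate",380,640,-380,20,19,25),("backstop",440,600,-75,-30,57,66)]:
        m=ok&(X>x0)&(X<x1)&(Y>y0)&(Y<y1)&(Z>z0)&(Z<z1)
        if m.sum()>5: print(nm,rect(m))
E
```

```text
w2 cam [491.5 -84.  443.1]
bench z -0.12230397452412944 31.741053788134327
b1 164 [447.3 250.9  41.6] 0.67
b2 157 [381.1 251.   41.8] 0.7
in0 406 [ 538.3 -124.5   47.4] 2.4
in1 399 [ 497.5 -121.4   64.3] 3.1
carrier (3796, array([ 519.7, -103.8]), array([114.1,  80.7]), 81.4, 64.3)
tab1 (192, array([ 512.6, -150.7]), array([ 8.8, 24.7]), 79.4, 95.3)
racktop (2179, array([442.6,  82.8]), array([100.8, 117. ]), 15.2, 34.3)
sp shoulders (1766, array([438.4,  95.5]), array([72.6, 70.6]), 15.6, 61.3)
tabs (483, array([438.4,  95.5]), array([24.4, 60.1]), 15.1, 88.9)
knob top (186, array([ 492.9, -277.3]), array([25.7, 24.6]), 0.3, 90.4)
jaw top (888, array([ 498.6, -241.4]), array([56.7, 79.6]), 81.3, 62.9)
clampplate (10053, array([ 505.6, -159.9]), array([330. , 246.3]), 80.4, 22.6)
backstop (1345, array([526.2, -62.4]), array([33.1, 80.6]), 83.8, 63.0)
w3 cam [398.1  47.3 442.5]
bench z 383.43966366202966 161.5207649401124
b1 628 [453.8 254.4 182.6] 48.99
b2 236 [381.1 250.9  41.9] 0.56
in0 375 [ 539.2 -126.7   62. ] 2.67
in1 366 [ 499.4 -122.2   61.4] 2.72
carrier (3174, array([ 519.9, -103.5]), array([114.8,  81.8]), 81.3, 64.3)
tab1 (171, array([ 512.4, -150.4]), array([ 8.8, 24.6]), 81.6, 94.7)
racktop (3006, array([442.3,  83.2]), array([100.9, 117.1]), 15.6, 34.5)
sp shoulders (2185, array([437.8,  95.6]), array([73.1, 69.7]), 15.7, 61.4)
tabs (505, array([438.1,  96. ]), array([24.6, 59.5]), 16.1, 89.2)
knob top (128, array([ 491.9, -274.1]), array([26. , 20.1]), 7.0, 90.1)
jaw top (654, array([ 497.9, -240.8]), array([57.5, 80.3]), 82.1, 62.9)
clampplate (6073, array([ 526.3, -172.8]), array([311.9, 186. ]), 81.3, 22.6)
backstop (1226, array([525.1, -58.1]), array([33.4, 82.7]), 89.7, 63.0)
```

Run:
```python
from h import *
import pickle
a=np.radians(81.3)
ey=np.array([np.cos(a),np.sin(a)]);ex=np.array([ey[1],-ey[0]])
for n in("w2","w3"):
    c,b,d=pickle.load(open(f"pics/{n}.pkl","rb")); W=wcloud(c,d); ok=d>0
    o=np.array([507,-173.]); X=(W[...,:2]-o)@ex; Y=(W[...,:2]-o)@ey; Z=W[...,2]
    def st(nm,m):
        x=X[m];y=Y[m]; print(n,nm,m.sum(),"x",np.round(np.percentile(x,[0.5,2,50,98,99.5]),1),"y",np.round(np.percentile(y,[.5,2,50,98,99.5]),1),"z",np.round(np.median(Z[m]),1))
    st("plate",ok&(Z>19)&(Z<25)&(abs(X)<90)&(abs(Y)<170))
    st("z60-66",ok&(Z>60)&(Z<66)&(abs(X)<50)&(abs(Y)<170))
    h,e=np.histogram(Y[ok&(Z>60)&(Z<66)&(abs(X)<30)],bins=np.arange(-120,150,3)); print([(int(e[i]),int(h[i])) for i in range(len(h)) if h[i]])
    st("sp1",ok&(Z>65)&(Z<70)&(abs(X)<50)&(Y<60)&(Y>-30))
    st("tab",ok&(Z>86)&(Z<100)&(abs(X)<50)&(Y<60)&(Y>-30))
    st("knob",ok&(Z>86)&(Z<100)&(abs(X)<50)&(Y<-80))
```

```text
w2 plate 9722 x [-72.8 -71.7  -5.9  75.4  76.7] y [-148.  -142.3   -6.3  152.5  156.8] z 22.6
w2 z60-66 4086 x [-37.9 -37.    1.7  40.8  41.6] y [-56.9 -55.6  72.1 125.7 126.8] z 63.8
[(-99, 3), (-96, 4), (-60, 10), (-57, 104), (-54, 115), (-51, 105), (-48, 117), (-45, 122), (-42, 53), (12, 1), (15, 3), (18, 1), (21, 3), (24, 1), (27, 2), (30, 48), (33, 126), (36, 117), (39, 68), (42, 36), (45, 21), (48, 18), (51, 18), (54, 13), (57, 18), (60, 22), (63, 35), (66, 65), (69, 119), (72, 124), (75, 104), (78, 48), (81, 27), (84, 23), (87, 17), (90, 14), (93, 15), (96, 21), (99, 28), (102, 46), (105, 93), (108, 126), (111, 103), (114, 130), (117, 136), (120, 126), (123, 132), (126, 49)]
w2 sp1 905 x [-37.  -35.7  -1.6  38.3  40.8] y [13.7 14.3 27.  56.9 58.9] z 67.2
w2 tab 192 x [-10.   -9.6   1.9  13.5  14.1] y [18.7 18.9 23.4 26.8 26.9] z 95.3
w2 knob 550 x [-31.2 -29.    5.3  47.5  49.5] y [-344.7 -335.1 -289.8  -94.3  -93.6] z 91.6
w3 plate 5930 x [-73.3 -72.6 -50.4  75.   86.7] y [-147.8 -141.8   -3.2  156.9  158.1] z 22.7
w3 z60-66 3349 x [-38.3 -37.7   0.3  40.6  41.7] y [-57.  -55.3  73.6 126.7 127.7] z 63.8
[(-105, 1), (-102, 1), (-99, 1), (-96, 8), (-93, 1), (-60, 3), (-57, 64), (-54, 68), (-51, 78), (-48, 73), (-45, 87), (-42, 57), (15, 1), (18, 1), (24, 2), (27, 1), (30, 68), (33, 84), (36, 110), (39, 56), (42, 25), (45, 16), (48, 18), (51, 14), (54, 18), (57, 14), (60, 15), (63, 24), (66, 42), (69, 88), (72, 101), (75, 93), (78, 43), (81, 25), (84, 16), (87, 12), (90, 11), (93, 14), (96, 15), (99, 22), (102, 27), (105, 66), (108, 106), (111, 93), (114, 106), (117, 105), (120, 107), (123, 109), (126, 80)]
w3 sp1 702 x [-37.7 -35.6  -1.8  38.8  41.2] y [13.9 14.6 28.1 55.  58.5] z 67.1
w3 tab 171 x [-10.3 -10.1   0.7  13.6  14.1] y [18.9 19.2 24.6 27.4 27.5] z 94.7
w3 knob 128 x [-11.5 -11.1  -2.6  12.9  13.6] y [-114.6 -113.4  -97.8  -92.8  -92.1] z 90.1
```

Run:
```python
from h import *
p,Rm,s=cur(); print(np.round(s["joints"],4),np.hypot(*p[:2]),np.arctan2(p[1],p[0]),p[2], np.round(Rm,3))
```

```text
[ 9.0000e-04 -2.7780e-01  1.9726e+00  3.9000e-03  1.4460e+00  1.4431e+00] 325.09173722503317 0.11698801268340168 262.5906944154011 [[ 0.001  0.992  0.128]
 [ 0.004  0.128 -0.992]
 [-1.     0.001 -0.004]]
```

```bash
cat >> h.py <<'E'
def tilt(t,h):
    t,h=np.radians([t,h]); a=np.array([np.sin(t)*np.cos(h),np.sin(t)*np.sin(h),-np.cos(t)]); o=np.array([np.sin(h),-np.cos(h),0]); return toolR(a,o)
b1=np.array([447.3,250.9,41.6]);b2=np.array([381.1,251,41.8])
E
python3 - <<'E'
from h import *
Q=tilt(30,22); g=b2+9.5*Q[:,0]; print(g)
plan([((345,195,175),Q,0),(g+[0,0,80],Q,0.3),(g+[0,0,80],Q,.3)])
E
```

```text
[385.50412331 252.77938132  33.57275866]
7 rows
{"turn": [[-3.6, 0.9, 7.4], [-3.6, 0.9, 7.4], [-3.6, 0.9, 7.4], [-3.6, 0.9, 7.4], [0.0, 0.0, 0.0], [0.0, 0.0, 0.0], [0.0, 0.0, 0.0]], "dp": [[2.21, 1.05, -3.82], [2.4, 0.99, -3.71], [2.58, 0.89, -3.62], [2.74, 0.77, -3.52], [4.14, 1.03, -1.92], [4.14, 1.03, -1.92], [0.0, 0.0, 0.0]], "gripper": [0, 0, 0, 0, 0.3, 0.3, 0.3]}
```

Emit:
{"fn": "jog_arm", "kwargs": {"turn": [[-3.6,0.9,7.4],[-3.6,0.9,7.4],[-3.6,0.9,7.4],[-3.6,0.9,7.4],[0,0,0],[0,0,0],[0,0,0]], "dp": [[2.2,1.0,-3.8],[2.4,1.0,-3.7],[2.6,0.9,-3.6],[2.7,0.8,-3.5],[4.1,1.0,-1.9],[3.2,0.8,-1.5],[0,0,0]], "gripper": [0,0,0,0,0.3,0.3,0.3]}}

```text
clock: 2.92
eef_pos: [389.9, 242.2, 118.6]
eef_rot: [1.555, 1.031, 0.365]
wrist_force: [-0.3, -0.5, 0.7]
finger_gap: 68.1
```

```bash
python3 - <<'E'
from h import *
p,Rm,s=cur(); print(p,np.round(Rm,3),np.round(s["joints"],3))
Q=tilt(30,22); g=b2+9.5*Q[:,0]
plan([(g+[0,0,55],Q,.3),(g+[0,0,30],Q,.3,30),(g,Q,.3,30),(g,Q,.3)])
E
python3 snap.py w4
```

```text
[389.91273613 242.17183636 118.55118492] [[ 0.48   0.795  0.37 ]
 [ 0.184  0.321 -0.929]
 [-0.858  0.514  0.008]] [ 0.524 -0.043  2.237 -0.201  0.42   1.875]
4 rows
{"turn": [[-0.0, 0.6, -1.0], [0.0, 0.0, 0.0], [0.0, 0.0, 0.0], [0.0, 0.0, 0.0]], "dp": [[2.55, -1.55, -1.17], [2.17, -1.25, 0.0], [2.6, -1.5, 0.0], [0.0, 0.0, 0.0]], "gripper": [0.3, 0.3, 0.3, 0.3]}
2.975 [389.9 241.8 119.7] [ 0.2 -1.1 -0.6] 66.3
```

View pics/w4.png

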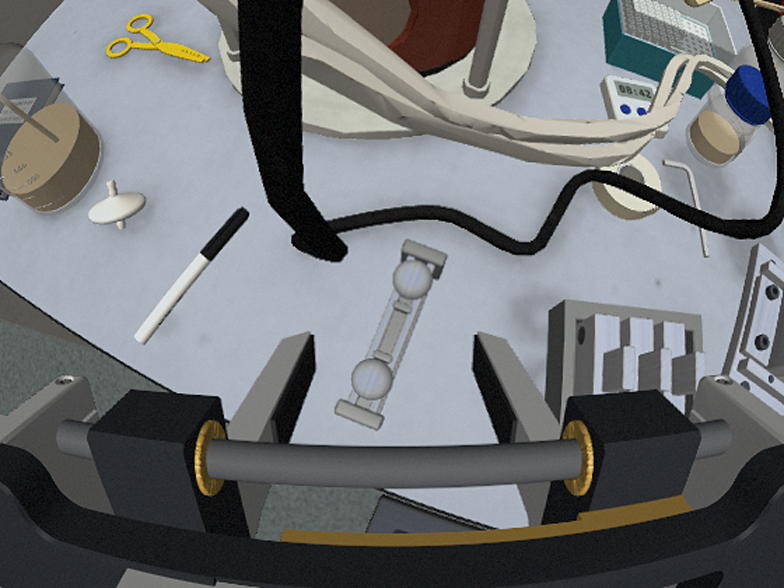

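Emit:
{"fn": "jog_arm", "kwargs": {"turn": [[0,0.6,-1.0],[0,0,0],[0,0,0],[0,0,0]], "dp": [[2.6,-1.6,-1.2],[2.2,-1.2,0],[2.4,-1.4,0],[0,0,0]], "gripper": [0.3,0.3,0.3,0.3]}}

```text
clock: 3.48
eef_pos: [389.5, 248.6, 39.2]
eef_rot: [1.57, 1.04, 0.375]
wrist_force: [-0.7, 0.1, 0.1]
finger_gap: 65.8
```

```bash
python3 - <<'E'
from h import *
p,Rm,s=cur(); print(p,np.round(Rm,3),np.round(s["joints"],3))
Q=tilt(30,22); g=b2+9.5*Q[:,0]
plan([(g,Q,.3,30)])
E
python3 snap.py w5
```

```text
[389.5219398  248.55326762  39.22920965] [[ 0.471  0.802  0.367]
 [ 0.185  0.317 -0.93 ]
 [-0.862  0.506  0.001]] [ 0.536  0.16   2.276 -0.427  0.197  2.129]
1 rows
{"turn": [[-0.4, 0.3, -0.4]], "dp": [[0.38, -0.47, -0.54]], "gripper": [0.3]}
3.525 [390.1 249.   40.4] [-0.2  0.4  0.9] 65.9
```

View pics/w5.png

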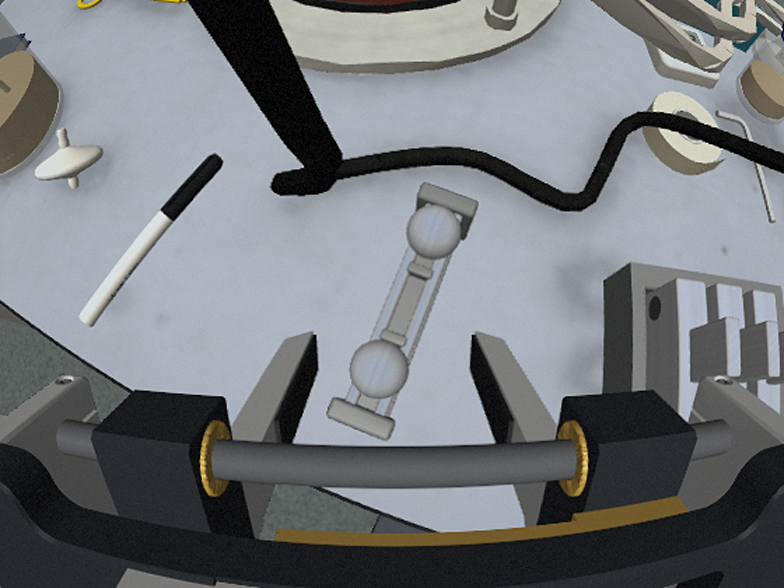

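Run:
```python
from h import *
Q=tilt(30,22); g=b2+9.5*Q[:,0]
plan([(g,Q,.3,30)])
```

```text
1 rows
{"turn": [[-0.4, 0.2, -0.5]], "dp": [[0.44, -0.6, -0.52]], "gripper": [0.3]}
```

Emit:
{"fn": "jog_arm", "kwargs": {"turn": [[-0.4,0.2,-0.5],[0,0,0]], "dp": [[0.45,-0.6,-0.5],[0,0,0]], "gripper": [0.4,0.5]}}

```text
clock: 3.78
eef_pos: [386.8, 252.6, 35.9]
eef_rot: [1.569, 1.043, 0.381]
wrist_force: [0.4, -0.2, 0.2]
finger_gap: 49.8
```

Run:
```python
from h import *
p,Rm,s=cur(); print(p,np.round(Rm,3),np.round(s["joints"],3))
Q=tilt(30,22); g=b2+9.5*Q[:,0]
plan([(g,Q,.3,30)])
```

```text
[386.83723966 252.62279132  35.90840893] [[ 0.467  0.801  0.374]
 [ 0.187  0.323 -0.928]
 [-0.864  0.504  0.001]] [ 0.548  0.17   2.275 -0.45   0.194  2.156]
1 rows
{"turn": [[-0.0, 0.1, -0.2]], "dp": [[0.14, -0.22, -0.06]], "gripper": [0.3]}
```

Emit:
{"fn": "jog_arm", "kwargs": {"turn": [[0,0,0],[0,0,0],[0,0,0],[0,0,0]], "dp": [[0.1,-0.2,-0.05],[0,0,0],[0,0,0],[0,0,0]], "gripper": [1,1,1,1], "grip_force": 15}}

```text
clock: 4.28
eef_pos: [386.1, 253.2, 35.4]
eef_rot: [1.57, 1.04, 0.383]
wrist_force: [0.4, 0.2, 1.1]
finger_gap: 24.0
```

Run:
```python
from h import *
p,Rm,s=cur(); print(p,np.round(s["wrist_force"],1),s["finger_gap"])
Q=tilt(30,22); D=toolR((0,0,-1),(-.151,-.988,0))
plan([(p+[-15,-6,60],None,1,40),((340,190,170),None,1),((330,60,200),D,1)])
```

```text
[386.12116665 253.2384748   35.40597584] [0.4 0.2 1.1] 24.025746540064894
9 rows
{"turn": [[0.0, 0.0, 0.0], [0.0, 0.0, 0.0], [0.0, 0.0, 0.0], [0.0, 0.0, 0.0], [6.0, -1.6, -5.9], [6.0, -1.6, -5.9], [6.0, -1.6, -5.9], [6.0, -1.6, -5.9]], "dp": [[-3.0, 0.82, -0.0], [-3.0, 0.82, -0.0], [-4.49, -0.28, 2.07], [-4.49, -0.28, 2.07], [-1.1, -0.7, 2.34], [-0.97, -0.55, 2.43], [-0.85, -0.39, 2.51], [-0.75, -0.21, 2.56]], "gripper": [1, 1, 1, 1, 1, 1, 1, 1]}
{"turn": [[6.0, -1.6, -5.9]], "dp": [[-0.66, -0.01, 2.59]], "gripper": [1]}
```

Emit:
{"fn": "jog_arm", "kwargs": {"turn": [[0,0,0],[0,0,0],[0,0,0],[0,0,0],[6.0,-1.6,-5.9],[6.0,-1.6,-5.9],[6.0,-1.6,-5.9],[6.0,-1.6,-5.9]], "dp": [[-3.0,0.8,0],[-3.0,0.8,0],[-4.5,-0.3,2.1],[-4.5,-0.3,2.1],[-1.1,-0.7,2.3],[-1.0,-0.6,2.4],[-0.9,-0.4,2.5],[-0.8,-0.2,2.6]], "gripper": [1,1,1,1,1,1,1,1]}}

```text
clock: 5.28
eef_pos: [325.8, 81.4, 199.9]
eef_rot: [1.818, 1.475, 0.193]
wrist_force: [-0.5, 0.2, -0.8]
finger_gap: 24.3
```

```bash
python3 snap.py w6
python3 - <<'E'
from h import *
p,Rm,s=cur(); print(p,np.round(Rm,3),np.round(s["joints"],3),s["finger_gap"])
E
```

```text
5.325 [326.5  79.7 200.9] [-1.9  1.  -0.2] 24.1
[326.5042777   79.73755247 200.85363697] [[ 0.09   0.994 -0.059]
 [ 0.017 -0.061 -0.998]
 [-0.996  0.089 -0.022]] [ 0.126 -0.264  2.108  0.006  1.205  1.755] 24.05242749315002
```

View pics/w6.png

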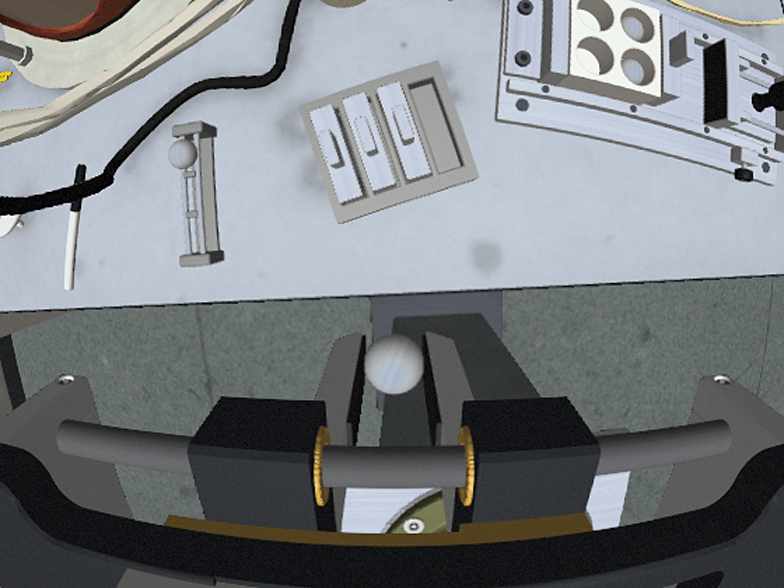

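Run:
```python
from h import *
import pickle
from scipy.optimize import minimize
a0=81.3
for n in("w2","w3"):
    c,b,d=pickle.load(open(f"pics/{n}.pkl","rb")); W=wcloud(c,d); ok=d>0
    m=ok&(W[...,2]>63.2)&(W[...,2]<66)&(np.hypot(W[...,0]-520,W[...,1]+104)<75)
    A=W[m][:,:2]
    best=None
    def cost(q):
        a=np.radians(q[2]); ey=np.array([np.cos(a),np.sin(a)]);ex=np.array([ey[1],-ey[0]])
        X=(A-q[:2])@ex;Y=(A-q[:2])@ey
        inside=(abs(X)<40)&(abs(Y)<40); s=0
        for sx in(-19,19):
            for sy in(-19,19): inside&=np.hypot(X-sx,Y-sy)>16
        return -(inside.sum())
    g=[(cost((x,y,an)),x,y,an) for x in np.arange(513,528,.5) for y in np.arange(-110,-96,.5) for an in(80.3,81.3,82.3)]
    mn=min(g)[0]; B=np.array([q[1:] for q in g if q[0]<=mn*.997]); print(n,len(A),mn,B.mean(0),len(B))
# ball in tool
c,b,d=pickle.load(open("pics/w6.pkl","rb")); W=wcloud(c,d)
p,Rm,s=cur()
L=(W-p)@Rm
m=(d>0)&(np.linalg.norm(L-np.array([-10,3,0]),axis=-1)<20)&(abs(L[...,2])<11)
A=L[m]
from scipy.optimize import least_squares
f=least_squares(lambda q:np.linalg.norm(A-q,axis=1)-12.5,[-10,3,0],loss="soft_l1",f_scale=.5);print("ball in tool",len(A),np.round(f.x,1),np.abs(f.fun).mean())
```

```text
w2 2385 -2114 [ 520.  -101.    81.3] 1
w3 1895 -1573 [ 519.66666667 -101.           80.96666667] 3
ball in tool 1449 [-7.6 -2.  -0.8] 0.554968016447176
```

```bash
cat >> h.py <<'E'
an=np.radians(81.2); EY=np.array([np.cos(an),np.sin(an),0]); EX=np.array([np.sin(an),-np.cos(an),0]); CAR=np.array([519.8,-101,0])
W2=CAR-19*EX+19*EY+[0,0,64.3]; W3=CAR+19*EX+19*EY+[0,0,64.3]
E
python3 - <<'E'
from h import *
Q=tilt(18,-8.8); bt=np.array([-7.6,-2,-.8]); off=Q@bt
tgt=W3-off; tgt[2]=70; print(W2,W3,off,tgt)
plan([((400,-50,190),Q,1),(tgt+[0,0,60],Q,1),(tgt+[0,0,15],Q,1)])
E
```

```text
[503.93039164 -79.31692986  64.3       ] [541.48307014 -85.13039164  64.3       ] [-4.07821658  1.44087076  6.60999554] [545.56128672 -86.5712624   70.        ]
7 rows
{"turn": [[1.7, -0.8, 4.3], [1.7, -0.8, 4.3], [1.7, -0.8, 4.3], [0.0, 0.0, 0.0], [0.0, 0.0, 0.0], [0.0, 0.0, 0.0], [0.0, 0.0, 0.0]], "dp": [[0.51, 2.67, 4.18], [0.77, 2.74, 4.09], [1.03, 2.79, 4.0], [3.44, 4.12, 0.46], [3.44, 4.12, 0.46], [3.44, 4.12, 0.46], [4.28, -1.39, 0.0]], "gripper": [1, 1, 1, 1, 1, 1, 1]}
```

Emit:
{"fn": "jog_arm", "kwargs": {"turn": [[1.7,-0.8,4.3],[1.7,-0.8,4.3],[1.7,-0.8,4.3],[0,0,0],[0,0,0],[0,0,0],[0,0,0]], "dp": [[0.5,2.7,4.2],[0.8,2.7,4.1],[1.0,2.8,4.0],[3.4,4.1,0.5],[3.4,4.1,0.5],[3.4,4.1,0.5],[0,0,0]], "gripper": [1,1,1,1,1,1,1]}}

```text
clock: 6.2
eef_pos: [550.5, -94.6, 128.4]
eef_rot: [1.564, 1.25, -0.164]
wrist_force: [-0.5, 0.4, -0.3]
finger_gap: 23.7
```

Run:
```python
from h import *
p,Rm,s=cur(); print(p,np.round(s["joints"],2))
Q=tilt(18,-8.8); bt=np.array([-7.6,-2,-.8]); off=Q@bt
tgt=W3-off; tgt[2]=70
plan([(tgt+[0,0,20],Q,1),(tgt,Q,1)])
```

```text
[550.46838362 -94.62281397 128.44682292] [-0.25  0.23  1.83  0.04  0.76  1.45]
2 rows
{"turn": [[-0.2, 0.2, -0.4], [0.0, 0.0, 0.0]], "dp": [[3.45, -1.79, -0.73], [1.9, -0.62, 0.0]], "gripper": [1, 1]}
```

Emit:
{"fn": "jog_arm", "kwargs": {"turn": [[-0.2,0.2,-0.4],[0,0,0]], "dp": [[3.4,-1.8,-0.7],[0,0,0]], "gripper": [1,1]}}

```text
clock: 6.45
eef_pos: [544.4, -86.2, 90.1]
eef_rot: [1.571, 1.258, -0.152]
wrist_force: [0.2, 0.1, 0.0]
finger_gap: 23.8
```

```bash
python3 snap.py w7
python3 - <<'E'
from h import *
import pickle
from scipy.optimize import least_squares
p,Rm,s=cur(); 
c,b,d=pickle.load(open("pics/w7.pkl","rb")); W=wcloud(c,d)
L=(W-p)@Rm
m=(d>0)&(np.linalg.norm(L-np.array([-8,-2,0]),axis=-1)<18)&(abs(L[...,2])<11)
A=L[m];f=least_squares(lambda q:np.linalg.norm(A-q,axis=1)-12.5,[-10,3,0],loss="soft_l1",f_scale=.5);print("ball in tool",len(A),np.round(f.x,1),np.abs(f.fun).mean())
print(p,"ball",p+Rm@f.x,"well",W3)
Q=tilt(18,-8.8); bt=f.x; off=Q@bt
tgt=W3-off; tgt[2]=70
plan([(tgt,Q,1)])
E
```

```text
6.5 [545.8 -86.7  92.4] [ 0.6  0.1 -0.4] 24.0
ball in tool 1394 [-6.6 -3.   0.3] 0.3646958003697099
[545.82110107 -86.67797768  92.38338207] ball [540.8924433  -86.25130637  97.68193598] well [541.48307014 -85.13039164  64.3       ]
1 rows
{"turn": [[0.1, -0.0, -0.2]], "dp": [[2.14, -0.66, -0.12]], "gripper": [1]}
```

View pics/w7.png

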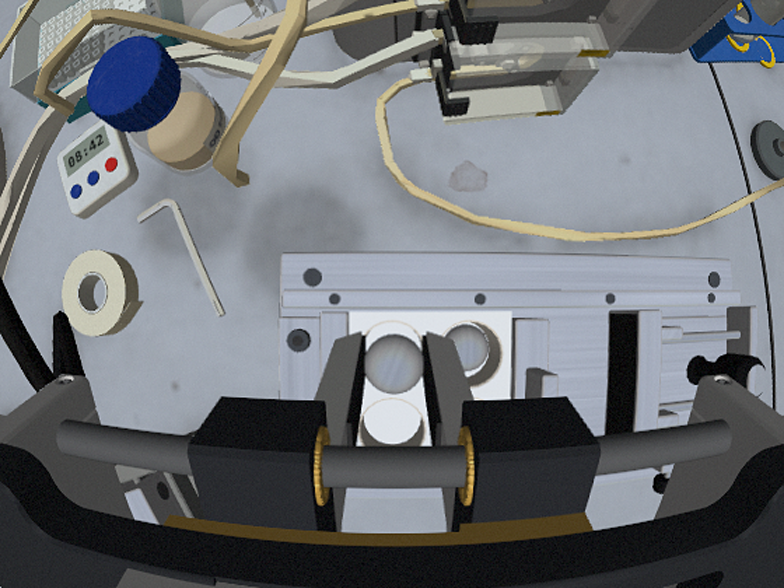

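Emit:
{"fn": "jog_arm", "kwargs": {"turn": [[0,0,0],[0,0,0]], "dp": [[2.1,-0.7,-0.1],[0,0,0]], "gripper": [1,1]}}

```text
clock: 6.75
eef_pos: [547.4, -86.1, 74.7]
eef_rot: [1.568, 1.247, -0.155]
wrist_force: [0.1, 1.0, 0.0]
finger_gap: 23.8
```

Run:
```python
from h import *
p,Rm,s=cur(); bt=np.array([-7,-2.7,0])
print(p,s["wrist_force"],"ball",p+Rm@bt,"well",W3)
tgt=W3-Rm@bt; tgt[2]=70
plan([(tgt,None,1)])
```

```text
[547.42793629 -86.13653816  74.69879688] [0.09715032 0.98532701 0.04280318] ball [542.6976951  -85.40681264  80.47654029] well [541.48307014 -85.13039164  64.3       ]
1 rows
{"turn": [[0.0, 0.0, 0.0]], "dp": [[0.41, -0.27, -0.01]], "gripper": [1]}
```

Emit:
{"fn": "jog_arm", "kwargs": {"turn": [[0,0,0],[0,0,0],[0,0,0],[0,0,0]], "dp": [[0.4,-0.3,0],[0,0,0],[0,0,0],[-3.0,1.0,0]], "gripper": [1,0.5,0.5,0.5]}}

```text
clock: 7.25
eef_pos: [546.3, -86.2, 104.6]
eef_rot: [1.567, 1.245, -0.156]
wrist_force: [1.2, -0.3, 0.8]
finger_gap: 46.4
```

```bash
python3 snap.py w8
python3 - <<'E'
from h import *
import pickle
from scipy.optimize import least_squares
c,b,d=pickle.load(open("pics/w8.pkl","rb")); W=wcloud(c,d)
m=(d>0)&(np.hypot(W[...,0]-W3[0],W[...,1]-W3[1])<14)&(W[...,2]>40)&(W[...,2]<75); A=W[m]
f=least_squares(lambda q:np.linalg.norm(A-q,axis=1)-12.5,[W3[0],W3[1],46],loss="soft_l1",f_scale=.5);print(len(A),f.x,np.abs(f.fun).mean())
E
```

```text
7.3 [548.6 -86.7 110.3] [ 1.8 -1.   4.4] 46.7
789 [542.61264418 -86.08890536  46.72860972] 0.39117102772119344
```

View pics/w8.png

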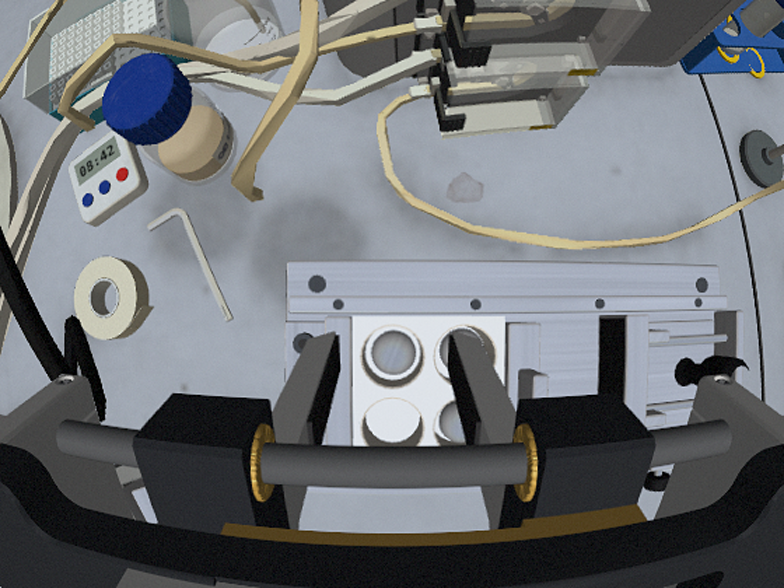

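Run:
```python
from h import *
Q=tilt(30,43); F=tilt(37,43); g=b1+6*F[:,0]; print(g)
p,Rm,s=cur()
plan([((480,-60,180),tilt(18,0),.45),((350,90,200),tilt(25,25),.45),((345,180,160),Q,.45),((395,235,95),Q,.45)])
```

```text
[449.94083787 253.36262115  36.80818694]
10 rows
{"turn": [[-4.1, 1.4, -0.6], [-4.1, 1.4, -0.6], [-5.8, 2.3, 1.7], [-5.8, 2.3, 1.7], [-5.8, 2.3, 1.7], [-5.8, 2.3, 1.7], [-8.0, 4.2, 2.5], [-8.0, 4.2, 2.5]], "dp": [[-4.47, -2.25, -0.79], [-4.43, -2.23, -1.06], [-1.48, -2.94, -3.75], [-1.4, -2.49, -4.08], [-1.3, -2.02, -4.37], [-1.18, -1.53, -4.6], [2.52, 0.67, -4.18], [2.85, 1.12, -3.86]], "gripper": [0.45, 0.45, 0.45, 0.45, 0.45, 0.45, 0.45, 0.45]}
{"turn": [[0.0, 0.0, 0.0], [0.0, 0.0, 0.0]], "dp": [[4.67, 1.58, -0.31], [4.67, 1.58, -0.31]], "gripper": [0.45, 0.45]}
```

Emit:
{"fn": "jog_arm", "kwargs": {"turn": [[-4.1,1.4,-0.6],[-4.1,1.4,-0.6],[-5.8,2.3,1.7],[-5.8,2.3,1.7],[-5.8,2.3,1.7],[-5.8,2.3,1.7],[-8.0,4.2,2.5],[-8.0,4.2,2.5]], "dp": [[-4.5,-2.2,-0.8],[-4.4,-2.2,-1.1],[-1.5,-2.9,-3.8],[-1.4,-2.5,-4.1],[-1.3,-2.0,-4.4],[-1.2,-1.5,-4.6],[2.5,0.7,-4.2],[2.8,1.1,-3.9]], "gripper": [0.45,0.45,0.45,0.45,0.45,0.45,0.45,0.45]}}

```text
clock: 8.3
eef_pos: [339.7, 186.6, 169.6]
eef_rot: [1.553, 1.031, 0.758]
wrist_force: [0.9, 0.9, 0.1]
finger_gap: 51.7
```

Run:
```python
from h import *
p,Rm,s=cur(); print(p,np.round(Rm,2),np.round(s["joints"],3))
Q=tilt(30,43)
plan([((395,235,95),Q,.45)])
```

```text
[339.66275026 186.55540396 169.57573334] [[ 0.37  0.61  0.7 ]
 [ 0.35  0.6  -0.72]
 [-0.86  0.51  0.01]] [ 0.22  -0.334  2.326  0.413  0.717  0.761]
2 rows
{"turn": [[0.7, -0.1, -0.5], [0.7, -0.1, -0.5]], "dp": [[5.09, 1.23, 0.17], [5.08, 1.28, 0.14]], "gripper": [0.45, 0.45]}
```

Emit:
{"fn": "jog_arm", "kwargs": {"turn": [[0.7,-0.1,-0.5],[0.7,-0.1,-0.5],[0,0,0]], "dp": [[5.0,1.2,0.2],[5.0,1.3,0.1],[0,0,0]], "gripper": [0.45,0.45,0.45]}}

```text
clock: 8.68
eef_pos: [395.2, 237.8, 94.0]
eef_rot: [1.568, 1.048, 0.753]
wrist_force: [-0.8, -0.5, 0.7]
finger_gap: 51.9
```

```bash
python3 snap.py w9
python3 - <<'E'
from h import *
import pickle
from scipy.optimize import least_squares
p,Rm,s=cur(); print(p,np.round(Rm,2),np.round(s["joints"],3))
c,b,d=pickle.load(open("pics/w9.pkl","rb")); W=wcloud(c,d)
m=(d>0)&(np.hypot(W[...,0]-b1[0],W[...,1]-b1[1])<15)&(W[...,2]>42)&(W[...,2]<60); A=W[m]
f=least_squares(lambda q:np.linalg.norm(A-q,axis=1)-12.5,b1,loss="soft_l1",f_scale=.5);print(len(A),f.x,np.abs(f.fun).mean())
F=tilt(37,43); g=b1+6*F[:,0]
plan([(g+[-12,-11,17],F,.5,30),(g,F,.5,25)])
E
```

```text
8.725 [395.4 237.5  96.2] [ 0.6 -0.4  0.2] 51.9
[395.39036572 237.50297616  96.24171619] [[ 0.37  0.63  0.69]
 [ 0.34  0.59 -0.73]
 [-0.86  0.5   0.  ]] [0.343 0.017 2.24  0.487 0.44  0.762]
746 [447.06935213 251.24528721  41.78125202] 0.3848651515639349
4 rows
{"turn": [[0.1, -0.0, 2.3], [0.1, -0.0, 2.3], [0.1, -0.0, 2.3], [0.0, 0.0, 0.0]], "dp": [[1.8, 0.28, 0.85], [1.81, 0.21, 0.85], [1.82, 0.14, 0.85], [2.34, 0.28, 0.01]], "gripper": [0.5, 0.5, 0.5, 0.5]}
```

View pics/w9.png

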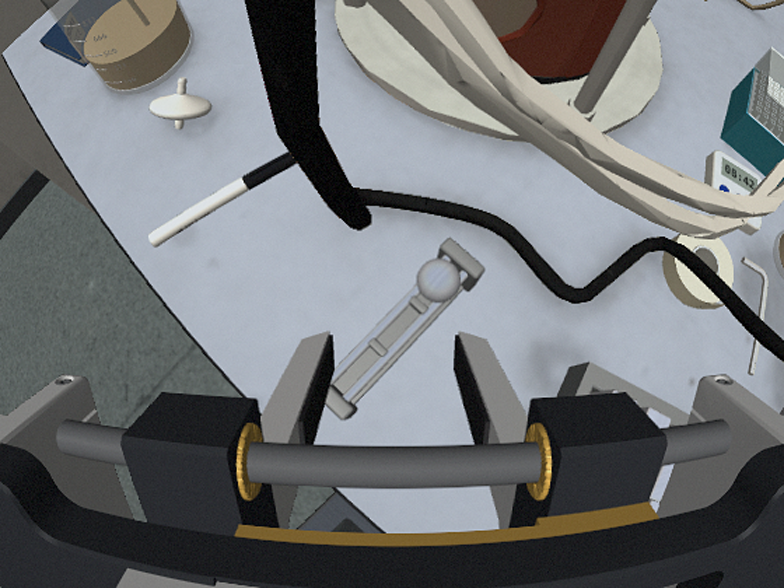

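Emit:
{"fn": "jog_arm", "kwargs": {"turn": [[0,0,2.3],[0,0,2.3],[0,0,2.3],[0,0,0]], "dp": [[1.8,0.3,0.8],[1.8,0.2,0.8],[1.8,0.1,0.8],[0,0,0]], "gripper": [0.5,0.5,0.5,0.5]}}

```text
clock: 9.22
eef_pos: [437.8, 243.3, 65.2]
eef_rot: [1.558, 0.91, 0.746]
wrist_force: [0.0, -0.3, 0.2]
finger_gap: 46.9
```

```bash
python3 snap.py w10
python3 - <<'E'
from h import *
p,Rm,s=cur(); print(p,np.round(Rm,2),np.round(s["joints"],3))
F=tilt(37,43); g=b1+6*F[:,0]
plan([(g,F,.5,30)])
E
```

```text
9.275 [437.9 243.4  65.7] [ 0.7  0.1 -0. ] 47.1
[437.88397683 243.44604899  65.72310981] [[ 0.45  0.57  0.69]
 [ 0.42  0.55 -0.73]
 [-0.79  0.61  0.01]] [0.285 0.168 2.241 1.159 0.303 0.042]
2 rows
{"turn": [[0.3, 0.1, -0.4], [0.3, 0.1, -0.4]], "dp": [[1.62, -0.27, 0.04], [1.62, -0.26, 0.05]], "gripper": [0.5, 0.5]}
```

View pics/w10.png

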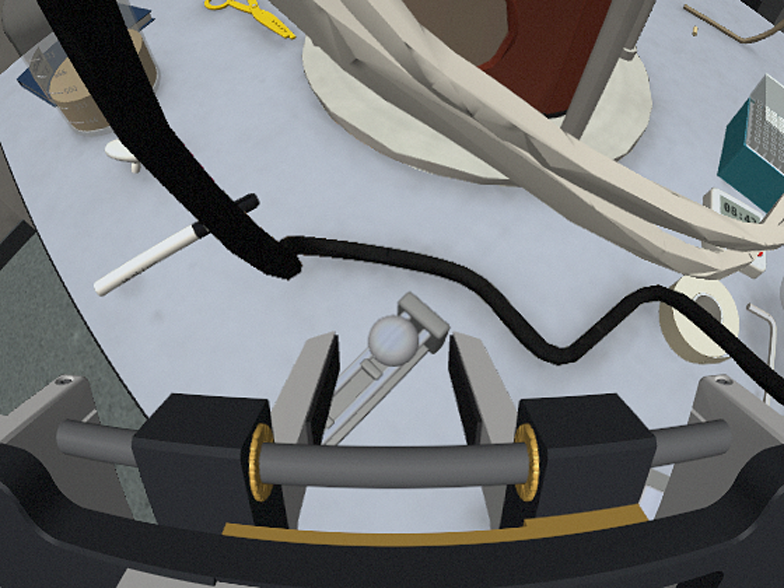

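Emit:
{"fn": "jog_arm", "kwargs": {"turn": [[0.3,0.1,-0.4],[0.3,0.1,-0.4],[0,0,0]], "dp": [[1.6,-0.3,0],[1.4,-0.3,0.1],[0,0,0]], "gripper": [0.5,0.5,0.5]}}

```text
clock: 9.65
eef_pos: [449.6, 252.8, 44.2]
eef_rot: [1.57, 0.917, 0.75]
wrist_force: [0.3, 0.6, 0.2]
finger_gap: 47.3
```

Run:
```python
from h import *
p,Rm,s=cur(); print(p,np.round(Rm,2),np.round(s["joints"],3))
F=tilt(37,43); g=b1+6*F[:,0]
print("ball in tool",(b1-p)@Rm)
plan([(g,None,.5,30)])
```

```text
[449.60134224 252.75063156  44.20022894] [[ 0.45  0.58  0.68]
 [ 0.41  0.54 -0.73]
 [-0.79  0.61  0.  ]] [ 0.301  0.251  2.208  1.293  0.278 -0.078]
ball in tool [ 0.27192822 -3.91922516 -0.21893597]
1 rows
{"turn": [[0.0, 0.0, 0.0]], "dp": [[0.63, -0.4, -0.02]], "gripper": [0.5]}
```

Emit:
{"fn": "jog_arm", "kwargs": {"turn": [[0,0,0],[0,0,0]], "dp": [[0.65,-0.45,0],[0,0,0]], "gripper": [0.5,0.5]}}

```text
clock: 9.9
eef_pos: [450.0, 253.4, 39.5]
eef_rot: [1.569, 0.913, 0.75]
wrist_force: [1.1, 1.0, -1.1]
finger_gap: 46.9
```

Run:
```python
from h import *
p,Rm,s=cur(); print(p,np.round(Rm,2),np.round(s["joints"],3))
F=tilt(37,43); g=b1+6*F[:,0]
print("ball in tool",(b1-p)@Rm)
plan([(g,None,.5,30)])
```

```text
[450.01800494 253.38007132  39.45563425] [[ 0.45  0.58  0.68]
 [ 0.42  0.54 -0.73]
 [-0.79  0.61  0.  ]] [ 0.301  0.265  2.209  1.36   0.275 -0.148]
ball in tool [-3.94616797 -1.60081278 -0.0420223 ]
1 rows
{"turn": [[0.0, 0.0, 0.0]], "dp": [[0.21, -0.17, -0.0]], "gripper": [0.5]}
```

Emit:
{"fn": "jog_arm", "kwargs": {"turn": [[0,0,0],[0,0,0],[0,0,0],[0,0,0],[0,0,0]], "dp": [[0.25,-0.2,0],[0,0,0],[0,0,0],[0,0,0],[0,0,0]], "gripper": [0.5,1,1,1,1]}}

```text
clock: 10.52
eef_pos: [450.4, 253.7, 38.6]
eef_rot: [1.567, 0.91, 0.75]
wrist_force: [-0.3, 0.1, 0.4]
finger_gap: 23.6
```

Run:
```python
from h import *
p,Rm,s=cur(); print(p,np.round(Rm,2),np.round(s["joints"],3),s["wrist_force"],s["finger_gap"])
print("ball in tool",(b1-p)@Rm)
Q=tilt(30,43)
plan([(p+[-8,-6,20],None,1,25),((400,232,95),Q,1),((345,180,160),Q,1),((345,60,200),tilt(18,10),1)])
```

```text
[450.43445662 253.70757759  38.55570326] [[ 0.45  0.58  0.68]
 [ 0.42  0.54 -0.73]
 [-0.79  0.61  0.  ]] [ 0.301  0.269  2.21   1.386  0.274 -0.175] [-0.32062498  0.10642304  0.356969  ] 23.563594967698016
ball in tool [-4.98569215 -1.45275614 -0.08617559]
8 rows
{"turn": [[0.0, 0.0, 0.0], [0.2, 0.0, -7.9], [0.0, 0.0, 0.0], [0.0, 0.0, 0.0], [7.6, -3.4, -2.9], [7.6, -3.4, -2.9], [7.6, -3.4, -2.9], [7.6, -3.4, -2.9]], "dp": [[-2.19, 0.44, -0.1], [-5.44, -1.05, -1.75], [-4.71, -1.65, 0.03], [-4.71, -1.65, 0.03], [-1.89, -1.27, 2.19], [-1.69, -1.06, 2.45], [-1.5, -0.8, 2.67], [-1.3, -0.51, 2.84]], "gripper": [1, 1, 1, 1, 1, 1, 1, 1]}
```

Emit:
{"fn": "jog_arm", "kwargs": {"turn": [[0,0,0],[0.2,0,-4.0],[0,0,-3.9],[0,0,0]], "dp": [[-2.2,0.4,0],[-2.7,-0.5,-0.9],[-2.7,-0.5,-0.9],[0,0,0]], "gripper": [1,1,1,1]}}

```text
clock: 11.02
eef_pos: [412.4, 240.1, 85.3]
eef_rot: [1.589, 1.001, 0.775]
wrist_force: [0.4, -0.1, 0.1]
finger_gap: 24.1
```

Run:
```python
from h import *
p,Rm,s=cur(); print(p,np.round(Rm,2),np.round(s["joints"],3),s["wrist_force"],s["finger_gap"])
Q=tilt(30,43)
plan([((345,180,160),Q,1),((345,60,200),tilt(18,10),1)])
```

```text
[412.36673534 240.07103563  85.27122123] [[ 0.39  0.61  0.69]
 [ 0.38  0.58 -0.72]
 [-0.84  0.54 -0.01]] [0.312 0.075 2.233 0.678 0.394 0.551] [ 0.38032241 -0.13396949  0.110833  ] 24.13243750327753
6 rows
{"turn": [[0.1, -0.4, -1.3], [0.1, -0.4, -1.3], [7.6, -3.4, -2.9], [7.6, -3.4, -2.9], [7.6, -3.4, -2.9], [7.6, -3.4, -2.9]], "dp": [[-5.58, -1.78, -0.18], [-5.54, -1.91, -0.14], [-1.89, -1.27, 2.19], [-1.69, -1.06, 2.45], [-1.5, -0.8, 2.67], [-1.3, -0.51, 2.84]], "gripper": [1, 1, 1, 1, 1, 1]}
```

Emit:
{"fn": "jog_arm", "kwargs": {"turn": [[0.1,-0.4,-1.3],[0.1,-0.4,-1.3],[7.6,-3.4,-2.9],[7.6,-3.4,-2.9],[7.6,-3.4,-2.9],[7.6,-3.4,-2.9]], "dp": [[-5.5,-1.8,-0.2],[-5.4,-1.9,-0.1],[-1.9,-1.3,2.2],[-1.7,-1.0,2.5],[-1.5,-0.8,2.7],[-1.3,-0.5,2.8]], "gripper": [1,1,1,1,1,1]}}

```text
clock: 11.78
eef_pos: [344.5, 62.5, 194.7]
eef_rot: [1.629, 1.263, 0.231]
wrist_force: [-0.3, 0.9, -0.5]
finger_gap: 23.8
```

```bash
cat > ballt.py <<'E'
import sys,pickle
from h import *
from scipy.optimize import least_squares
p,Rm,s=cur(); c,b,d=pickle.load(open(f"pics/{sys.argv[1]}.pkl","rb")); W=wcloud(c,d)
L=(W-p)@Rm
m=(d>0)&(np.linalg.norm(L-np.array([-6,-2,0]),axis=-1)<18)&(abs(L[...,2])<11)
A=L[m];f=least_squares(lambda q:np.linalg.norm(A-q,axis=1)-12.5,[-6,-2,0],loss="soft_l1",f_scale=.5);print("ball in tool",len(A),np.round(f.x,1),np.abs(f.fun).mean())
E
python3 snap.py w11; python3 ballt.py w11
python3 - <<'E'
from h import *
p,Rm,s=cur(); print(p,s["finger_gap"])
Q=tilt(18,-8.8); bt=np.array([-6,-1.5,0]); tgt=W2-Q@bt; tgt[2]=70
plan([((400,-40,190),Q,1),(tgt+[0,0,60],Q,1),(tgt+[0,0,20],Q,1)])
E
```

```text
11.825 [345.3  60.8 196.1] [-0.4 -0.4  1.1] 23.7
ball in tool 1401 [-3.9 -1.5 -1. ] 0.4889299518906451
[345.28716794  60.771778   196.12795529] 23.732479224768408
6 rows
{"turn": [[8.6, -3.2, 0.3], [8.6, -3.2, 0.3], [0.0, 0.0, 0.0], [0.0, 0.0, 0.0], [0.0, 0.0, 0.0], [0.0, 0.0, 0.0]], "dp": [[0.77, 1.7, 5.43], [1.08, 2.49, 5.06], [3.06, 2.93, 0.77], [3.06, 2.93, 0.77], [3.06, 2.93, 0.77], [3.8, -1.24, 0.0]], "gripper": [1, 1, 1, 1, 1, 1]}
```

View pics/w11.png

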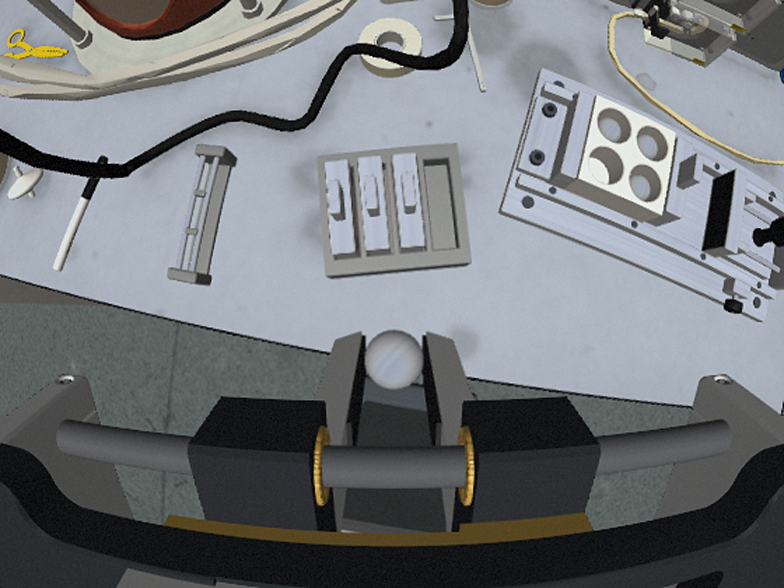

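Emit:
{"fn": "jog_arm", "kwargs": {"turn": [[8.6,-3.2,0.3],[8.6,-3.2,0.3],[0,0,0],[0,0,0],[0,0,0],[0,0,0]], "dp": [[0.8,1.7,5.4],[1.1,2.5,5.0],[3.0,2.9,0.8],[3.0,2.9,0.8],[3.0,2.9,0.8],[0,0,0]], "gripper": [1,1,1,1,1,1]}}

```text
clock: 12.58
eef_pos: [514.5, -72.8, 121.8]
eef_rot: [1.657, 1.252, -0.046]
wrist_force: [-0.4, -0.9, -1.5]
finger_gap: 24.0
```

Run:
```python
from h import *
p,Rm,s=cur(); print(p,s["finger_gap"])
Q=tilt(18,-8.8); bt=np.array([-4.4,-1.5,0]); tgt=W2-Q@bt; tgt[2]=70
plan([(tgt+[0,0,18],Q,1)])
```

```text
[514.5274513  -72.77438564 121.80659249] 23.960066982001628
1 rows
{"turn": [[0.9, -1.9, -0.2]], "dp": [[2.97, -1.7, 0.88]], "gripper": [1]}
```

Emit:
{"fn": "jog_arm", "kwargs": {"turn": [[0.9,-1.9,-0.2],[0,0,0]], "dp": [[3.0,-1.7,0.9],[0,0,0]], "gripper": [1,1]}}

```text
clock: 12.82
eef_pos: [506.3, -77.8, 85.9]
eef_rot: [1.586, 1.257, -0.133]
wrist_force: [0.6, -0.2, 0.5]
finger_gap: 23.9
```

```bash
python3 snap.py w12; python3 ballt.py w12
python3 - <<'E'
from h import *
p,Rm,s=cur(); print(p,s["finger_gap"])
bt=np.array([-4.4,-1.6,0]); print("ball",p+Rm@bt,W2); tgt=W2-Rm@bt; tgt[2]=69.5
plan([(tgt,None,1)])
E
```

```text
12.875 [507.6 -78.   87.9] [ 0.3 -0.5  0.8] 24.1
ball in tool 1351 [-3.6 -2.3  0.5] 0.3567817817138867
[507.60198173 -78.01317335  87.85220568] 24.103826641353542
ball [504.74023122 -77.60589864  91.53520871] [503.93039164 -79.31692986  64.3       ]
1 rows
{"turn": [[0.0, 0.0, 0.0]], "dp": [[1.73, -0.62, 0.19]], "gripper": [1]}
```

View pics/w12.png

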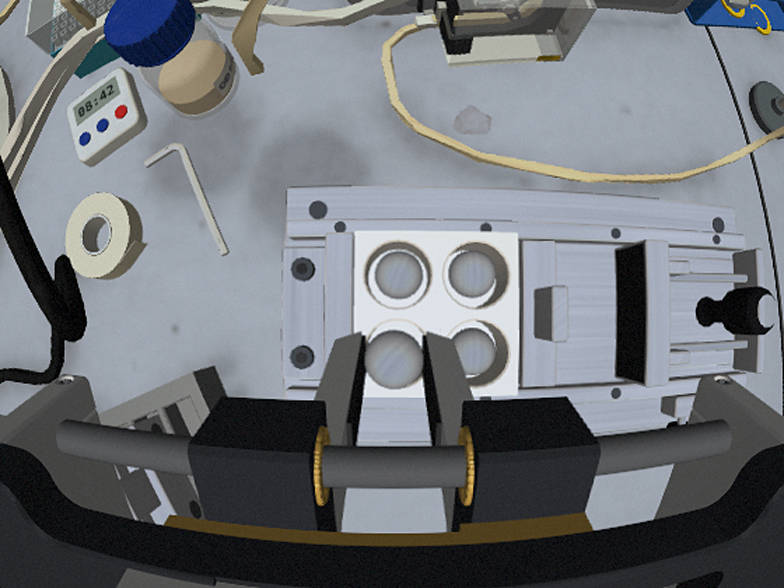

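Emit:
{"fn": "jog_arm", "kwargs": {"turn": [[0,0,0],[0,0,0]], "dp": [[1.8,-0.65,0.2],[0,0,0]], "gripper": [1,1]}}

```text
clock: 13.12
eef_pos: [508.5, -78.9, 71.8]
eef_rot: [1.592, 1.249, -0.123]
wrist_force: [0.8, -0.4, -0.9]
finger_gap: 24.0
```

Run:
```python
from h import *
p,Rm,s=cur(); print(p,s["finger_gap"])
bt=np.array([-4.4,-1.8,0]); print("ball",p+Rm@bt,W2); tgt=W2-Rm@bt; tgt[2]=69.5
plan([(tgt,None,1)])
```

```text
[508.47432226 -78.92718626  71.80529492] 23.95946359257668
ball [505.40230271 -78.50779691  75.4090164 ] [503.93039164 -79.31692986  64.3       ]
1 rows
{"turn": [[0.0, 0.0, 0.0]], "dp": [[0.18, -0.2, 0.1]], "gripper": [1]}
```

Release over well 2, then lift.

Emit:
{"fn": "jog_arm", "kwargs": {"turn": [[0,0,0],[0,0,0],[0,0,0],[0,0,0],[0,0,0]], "dp": [[0.2,-0.2,0.1],[0,0,0],[0,0,0],[-3.0,1.0,0],[0,0,0]], "gripper": [1,0.5,0.5,0.5,0.5]}}

```text
clock: 13.75
eef_pos: [508.7, -79.7, 105.6]
eef_rot: [1.594, 1.243, -0.12]
wrist_force: [0.4, 0.8, -0.0]
finger_gap: 46.9
```

```bash
python3 snap.py w13
python3 - <<'E'
from h import *
import pickle
from scipy.optimize import least_squares
c,b,d=pickle.load(open("pics/w13.pkl","rb")); W=wcloud(c,d)
for w in (W2,W3):
    m=(d>0)&(np.hypot(W[...,0]-w[0],W[...,1]-w[1])<14)&(W[...,2]>40)&(W[...,2]<62.5); A=W[m]
    f=least_squares(lambda q:np.linalg.norm(A-q,axis=1)-12.5,[w[0],w[1],46],loss="soft_l1",f_scale=.5);print(len(A),f.x,np.abs(f.fun).mean())
o=np.array([507,-173.]); X=(W[...,:2]-o)@EX[:2]; Y=(W[...,:2]-o)@EY[:2]; Z=W[...,2]
for nm,z0,z1,y0,y1 in [("tab1",88,99,0,50),("sh1",65.8,70,0,50),("jaw",58,66,-80,-20),("carr",63.3,65.5,30,118),("stop",60,63.2,100,140)]:
    m=(d>0)&(Z>z0)&(Z<z1)&(Y>y0)&(Y<y1)&(abs(X)<42); print(nm,m.sum(),np.round(np.percentile(Y[m],[.5,2,50,98,99.5]),1),np.round(np.percentile(X[m],[1,50,99]),1))
E
```

```text
13.8 [507.9 -79.5 104.1] [-0.8 -0.1 -0.5] 47.1
782 [505.66418874 -79.79953077  46.70767849] 0.4015581480405976
779 [542.93437862 -85.78695901  46.92294146] 0.35057722903037825
tab1 521 [18.6 19.2 23.9 27.  27.1] [-9.5  2.4 14.2]
sh1 1717 [13.6 14.4 25.  34.4 41.1] [-33.2   2.4  37.9]
jaw 1812 [-57.1 -56.6 -47.5 -40.9 -40.5] [-36.9   1.2  40.8]
carr 5045 [ 31.3  33.2  74.4 112.4 116.7] [-37.6   3.1  41.2]
stop 1517 [102.3 106.  118.7 127.  127.3] [-37.1   8.1  40.5]
```

View pics/w13.png

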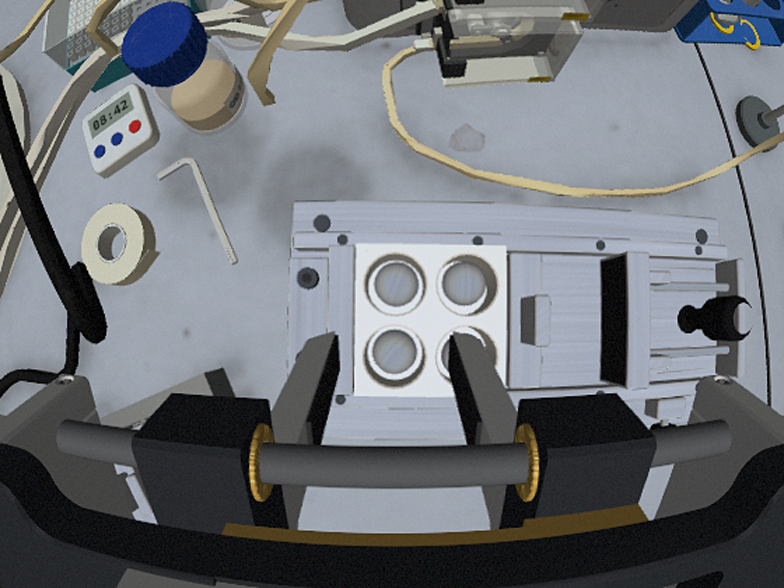

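```bash
cat >> h.py <<'E'
ar=np.radians(15.5); RX=np.array([np.cos(ar),np.sin(ar),0]); RY=np.array([-np.sin(ar),np.cos(ar),0])
TM=np.array([438.2,95.7,0]); TL=TM-26*RY
DR=toolR((0,0,-1),RX); DC=toolR((0,0,-1),EX)
E
python3 - <<'E'
from h import *
p,Rm,s=cur(); print(TL,p)
mid=np.array([430,0,190])
plan([(p+[-20,5,70],tilt(5,0),.5),((TL+[0,0,170]),DR,.5)])
E
```

```text
[445.14819778  70.64560822   0.        ] [507.91496951 -79.51104678 104.06405147]
13 rows
{"turn": [[-4.0, 0.6, -6.8], [-4.0, 0.6, -6.8], [-9.6, 0.4, -0.3], [-9.6, 0.4, -0.3], [-9.6, 0.4, -0.3], [-9.6, 0.4, -0.3], [-9.6, 0.4, -0.3], [-9.6, 0.4, -0.3]], "dp": [[-3.64, 0.15, -0.13], [-3.63, -0.28, -0.18], [0.0, -0.39, -1.32], [0.01, -0.17, -1.37], [0.02, 0.06, -1.37], [0.03, 0.29, -1.34], [0.04, 0.51, -1.28], [0.05, 0.72, -1.17]], "gripper": [0.5, 0.5, 0.5, 0.5, 0.5, 0.5, 0.5, 0.5]}
{"turn": [[-9.6, 0.4, -0.3], [-9.6, 0.4, -0.3], [-9.6, 0.4, -0.3], [-9.6, 0.4, -0.3], [-9.6, 0.4, -0.3]], "dp": [[0.05, 0.9, -1.04], [0.05, 1.06, -0.87], [0.05, 1.19, -0.68], [0.05, 1.29, -0.47], [0.04, 1.35, -0.25]], "gripper": [0.5, 0.5, 0.5, 0.5, 0.5]}
```

Emit:
{"fn": "jog_arm", "kwargs": {"turn": [[-4.0,0.6,-6.8],[-4.0,0.6,-6.8],[-9.6,0.4,-0.3],[-9.6,0.4,-0.3],[-9.6,0.4,-0.3],[-9.6,0.4,-0.3],[-9.6,0.4,-0.3],[-9.6,0.4,-0.3]], "dp": [[-3.6,0.2,-0.1],[-3.6,-0.3,-0.2],[0,-0.4,-1.3],[0,-0.2,-1.4],[0,0,-1.4],[0,0.3,-1.3],[0,0.5,-1.3],[0,0.7,-1.2]], "gripper": [0.5,0.5,0.5,0.5,0.5,0.5,0.5,0.5]}}

```text
clock: 14.8
eef_pos: [458.4, 6.5, 168.2]
eef_rot: [1.325, 1.538, 0.795]
wrist_force: [1.2, -0.6, -0.9]
finger_gap: 46.9
```

Run:
```python
from h import *
p,Rm,s=cur(); print(p,np.round(s["joints"],2))
plan([((TL+[0,0,140]),DR,.5)])
```

```text
[458.39675858   6.53632618 168.19685591] [-0.08  0.12  1.83  0.03  1.17  0.44]
5 rows
{"turn": [[-9.2, 0.2, -0.3], [-9.2, 0.2, -0.3], [-9.2, 0.2, -0.3], [-9.2, 0.2, -0.3], [-9.2, 0.2, -0.3]], "dp": [[0.59, 0.95, -0.88], [0.59, 1.08, -0.72], [0.58, 1.19, -0.53], [0.58, 1.26, -0.33], [0.57, 1.3, -0.12]], "gripper": [0.5, 0.5, 0.5, 0.5, 0.5]}
```

Emit:
{"fn": "jog_arm", "kwargs": {"turn": [[-9.2,0.2,-0.3],[-9.2,0.2,-0.3],[-9.2,0.2,-0.3],[-9.2,0.2,-0.3],[-9.2,0.2,-0.3],[0,0,0]], "dp": [[0.6,0.9,-0.9],[0.6,1.1,-0.7],[0.6,1.2,-0.5],[0.6,1.3,-0.3],[0.6,1.3,-0.1],[0,0,0]], "gripper": [0.5,0.5,0.5,0.5,0.5,0.5]}}

```text
clock: 15.55
eef_pos: [442.4, 73.5, 132.9]
eef_rot: [2.781, 1.566, 3.082]
wrist_force: [0.4, -0.4, -0.0]
finger_gap: 47.0
```

```bash
python3 snap.py w14
python3 - <<'E'
from h import *
import pickle
p,Rm,s=cur(); print(p,np.round(s["joints"],2))
c,b,d=pickle.load(open("pics/w14.pkl","rb")); W=wcloud(c,d)
o=TM[:2]; X=(W[...,:2]-o)@RX[:2]; Y=(W[...,:2]-o)@RY[:2]; Z=W[...,2]
for k in(-26,0,26):
    m=(d>0)&(Z>84)&(Z<95)&(abs(Y-k)<10)&(abs(X)<25)
    if m.sum()>5: print(k,m.sum(),np.round(np.percentile(Y[m],[1,50,99]),1),np.round(np.percentile(X[m],[1,50,99]),1),np.median(Z[m]))
plan([((TL+[0,0,100]),DR,.5),((TL+[0,0,64]),DR,.5)])
E
```

```text
15.6 [442.7  73.1 133.2] [-0.2 -0.5 -0.5] 47.0
[442.67196242  73.09390481 133.24055562] [ 0.08  0.16  1.88  0.    1.11 -0.22]
-26 379 [-28.8 -23.9 -20.7] [-11.9  -0.4  10.7] 89.13199005430675
0 385 [-2.8  1.4  5.1] [-11.7  -0.4  11.6] 89.24330320070698
26 409 [21.8 26.  29.9] [-11.6   0.1  11.3] 89.36810018315217
2 rows
{"turn": [[1.6, -0.2, -0.1], [0.0, 0.0, 0.0]], "dp": [[3.32, -0.31, 0.18], [3.6, 0.0, 0.0]], "gripper": [0.5, 0.5]}
```

View pics/w14.png

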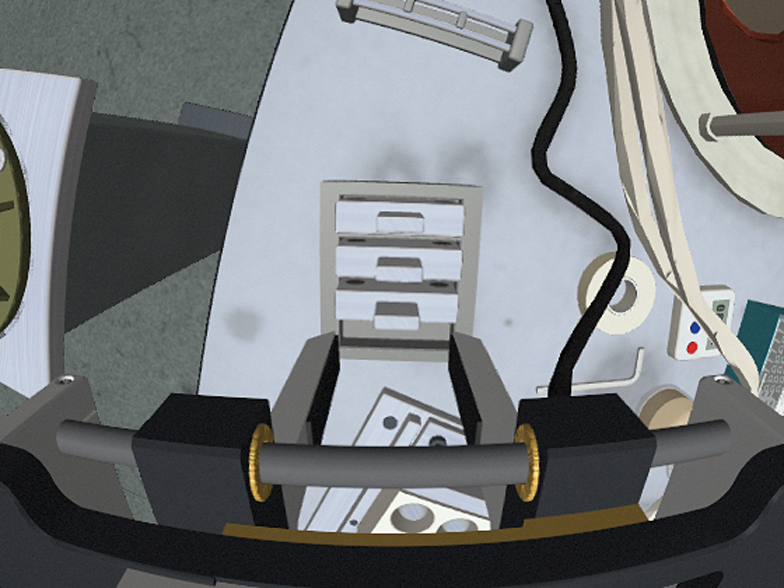

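Emit:
{"fn": "jog_arm", "kwargs": {"turn": [[1.6,-0.2,0],[0,0,0]], "dp": [[3.3,-0.2,0.1],[0,0,0]], "gripper": [0.5,0.5]}}

```text
clock: 15.85
eef_pos: [444.5, 70.6, 99.9]
eef_rot: [1.631, 1.569, 1.893]
wrist_force: [-0.3, 0.5, 1.0]
finger_gap: 46.9
```

Run:
```python
from h import *
p,Rm,s=cur(); print(p,np.round(Rm,3).tolist(),s["wrist_force"])
t=TM-25*RY-.5*RX; print(t)
plan([((t+[0,0,65]),DR,.5)])
```

```text
[444.49019864  70.64839812  99.92021859] [[-0.001, -0.259, 0.966], [0.002, 0.966, 0.259], [-1.0, 0.002, -0.0]] [-0.29746457  0.52538077  1.04907143]
[444.39914418  71.47561948   0.        ]
1 rows
{"turn": [[-0.5, -0.0, -0.1]], "dp": [[3.49, 0.08, 0.01]], "gripper": [0.5]}
```

Emit:
{"fn": "jog_arm", "kwargs": {"turn": [[0.5,0,0],[0,0,0],[0,0,0]], "dp": [[3.4,0.1,0],[0,0,0],[0,0,0]], "gripper": [0.5,0.6,0.65]}}

```text
clock: 16.23
eef_pos: [446.6, 71.0, 69.5]
eef_rot: [0.237, 1.566, 0.486]
wrist_force: [-0.7, 0.2, 0.8]
finger_gap: 33.5
```

Run:
```python
from h import *
p,Rm,s=cur(); print(p,np.round(Rm,3).tolist(),s["wrist_force"],s["finger_gap"])
t=TM-25*RY-.5*RX
plan([((t+[0,0,65]),DR,.5)])
```

```text
[446.58883867  70.99572882  69.53716403] [[0.004, -0.246, 0.969], [0.002, 0.969, 0.246], [-1.0, 0.001, 0.004]] [-0.67966825  0.23402325  0.81789984] 33.53787680800261
1 rows
{"turn": [[-1.2, 0.2, -0.1]], "dp": [[0.45, 0.1, -0.2]], "gripper": [0.5]}
```

Emit:
{"fn": "jog_arm", "kwargs": {"turn": [[-1.2,0.2,0],[0,0,0],[0,0,0],[0,0,0]], "dp": [[0.45,0.1,-0.2],[0,0,0],[0,0,0],[0,0,0]], "gripper": [0.65,1,1,1], "grip_force": 35}}

```text
clock: 16.73
eef_pos: [445.4, 71.5, 67.3]
eef_rot: [0.088, 1.567, 0.36]
wrist_force: [0.1, -0.3, -2.9]
finger_gap: 24.0
```

```bash
python3 - <<'E'
from h import *
p,Rm,s=cur(); print(p,np.round(Rm,3).tolist(),s["wrist_force"],s["finger_gap"])
# place: my-frame
o=np.array([507,-173.,0])
t=o+1.9*EX+3.5*EY; print("place",t)
plan([(p+[0,0,70],None,1,40),((450,-40,160),DR,1),(t+[0,0,130],DC,1)])
E
python3 snap.py w15
```

```text
[445.40114084  71.54422299  67.32732524] [[0.004, -0.268, 0.963], [0.001, 0.963, 0.268], [-1.0, 0.0, 0.004]] [ 0.13035297 -0.32999001 -2.87196425] 23.987564962149854
place [ 509.41308435 -169.83187375    0.        ]
7 rows
{"turn": [[0.0, 0.0, 0.0], [0.0, 0.0, 0.0], [0.0, 0.1, -0.0], [0.0, 0.1, -0.0], [8.1, 0.0, 0.0], [8.1, 0.0, 0.0], [8.1, 0.0, 0.0]], "dp": [[-3.5, 0.0, 0.01], [-3.5, 0.0, 0.01], [-1.14, -5.43, -1.27], [-1.14, -5.44, -1.27], [1.0, -4.7, 0.75], [1.0, -4.55, 1.41], [1.0, -4.3, 2.03]], "gripper": [1, 1, 1, 1, 1, 1, 1]}
16.775 [445.4  71.5  67.3] [-0.1 -0.6 -1.5] 23.4
```

View pics/w15.png

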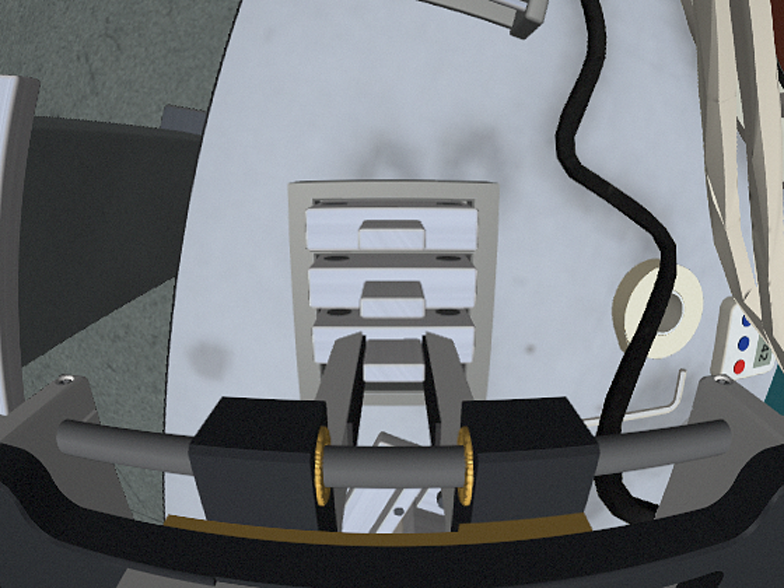

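Emit:
{"fn": "jog_arm", "kwargs": {"turn": [[0,0,0],[0,0,0],[0,0,0]], "dp": [[-2.5,0,0],[-3.5,0,0],[-3.0,0,0]], "gripper": [1,1,1]}}

```text
clock: 17.15
eef_pos: [443.9, 71.3, 157.8]
eef_rot: [2.069, 1.569, 2.34]
wrist_force: [0.5, 1.3, -1.1]
finger_gap: 23.7
```

Run:
```python
from h import *
p,Rm,s=cur(); print(p,np.round(Rm,3).tolist(),s["wrist_force"],s["finger_gap"])
o=np.array([507,-173.,0])
t=o+1.9*EX+3.5*EY
plan([((455,-40,160),None,1),(t+[0,0,125],DC,1)])
```

```text
[443.89979808  71.31284523 157.77086083] [[-0.001, -0.268, 0.964], [0.001, 0.964, 0.268], [-1.0, 0.001, -0.001]] [ 0.5189826   1.2639226  -1.12161634] 23.72096525774002
5 rows
{"turn": [[0.0, 0.0, 0.0], [0.0, 0.0, 0.0], [8.1, -0.0, -0.0], [8.1, -0.0, -0.0], [8.1, -0.0, -0.0]], "dp": [[-0.12, -5.51, -0.96], [-0.12, -5.51, -0.96], [1.16, -4.66, 0.59], [1.16, -4.53, 1.24], [1.16, -4.31, 1.87]], "gripper": [1, 1, 1, 1, 1]}
```

Run:
```python
from h import *
o=np.array([507,-173.,0])
t=o+1.9*EX+3*EY
plan([((455,-40,162),None,1),(t+[0,0,162],DC,1),(t+[0,0,162],DC,1)])
```

```text
6 rows
{"turn": [[0.0, 0.0, 0.0], [0.0, 0.0, 0.0], [8.1, -0.0, -0.0], [8.1, -0.0, -0.0], [8.1, -0.0, -0.0], [0.0, 0.0, 0.0]], "dp": [[-0.22, -5.51, -0.96], [-0.22, -5.51, -0.96], [-0.01, -4.67, 0.58], [-0.0, -4.54, 1.24], [-0.0, -4.32, 1.86], [0.0, 0.0, 0.0]], "gripper": [1, 1, 1, 1, 1, 1]}
```

Emit:
{"fn": "jog_arm", "kwargs": {"turn": [[0,0,0],[0,0,0],[8.1,0,0],[8.1,0,0],[8.1,0,0],[0,0,0]], "dp": [[-0.2,-5.5,-1.0],[-0.2,-5.5,-1.0],[0,-4.7,0.6],[0,-4.5,1.2],[0,-4.3,1.9],[0,0,0]], "gripper": [1,1,1,1,1,1]}}

```text
clock: 17.9
eef_pos: [511.0, -177.1, 164.3]
eef_rot: [0.436, 1.567, 0.272]
wrist_force: [-0.1, 0.2, -1.2]
finger_gap: 24.0
```

```bash
cat > fr.py <<'E'
from h import *
O=np.array([507,-173.,0])
def show():
    p,Rm,s=cur(); q=p-O
    print("t",round(s["clock"],2),"Xc",round(q@EX,1),"Yc",round(q@EY,1),"z",round(p[2],1),"tool x",np.round(Rm[:,0],3),"open err deg",round(np.degrees(np.arcsin(Rm[:,2]@EY)),2),"F clamp",np.round([s["wrist_force"]@EX,s["wrist_force"]@EY,s["wrist_force"][2]],1),"gap",round(s["finger_gap"],1))
    return p,Rm,s
E
python3 snap.py w16
python3 - <<'E'
from fr import *
import pickle
p,Rm,s=show()
c,b,d=pickle.load(open("pics/w16.pkl","rb")); W=wcloud(c,d); L=(W-p)@Rm
m=(d>0)&(abs(L[...,2])<9)&(L[...,0]>-30)&(L[...,0]<-10)&(abs(L[...,1])<15); print("tab tool",m.sum(),np.round(np.percentile(L[m],[2,50,98],axis=0),1))
m=(d>0)&(abs(L[...,2])<40)&(L[...,0]>1)&(L[...,0]<12)&(abs(L[...,1])<20); print("shoulder",m.sum(),np.round(np.percentile(L[m],[2,50,98],axis=0),1))
m=(d>0)&(W[...,2]>86)&(W[...,2]<98)&(np.hypot(W[...,0]-512,W[...,1]+150)<25); q=(W[m]-O); print("tab1",np.round(np.percentile(q@EY,[2,98]),1),np.round(np.percentile(q@EX,[2,98]),1))
t=O+1.9*EX+3*EY
plan([(t+[0,0,115],DC,1),(t+[0,0,82],DC,1)])
E
```

```text
17.95 [ 510.6 -175.7  164.3] [-0.1 -0.4 -1.3] 23.7
t 17.95 Xc 4.0 Yc -2.1 z 164.3 tool x [ 0.003  0.001 -1.   ] open err deg -0.44 F clamp [ 0.  -0.4 -1.3] gap 23.7
tab tool 730 [[-23.7  -4.5  -8.6]
 [-22.    1.6   0. ]
 [-10.7   3.2   8.6]]
shoulder 1819 [[  2.3  -8.6 -34. ]
 [  5.7   5.    0.6]
 [ 11.1   8.2  36.1]]
tab1 [18.9 26.3] [-9.  13.3]
2 rows
{"turn": [[-0.4, 0.2, -0.1], [0.0, 0.0, 0.0]], "dp": [[4.93, 0.5, -0.23], [3.3, 0.0, 0.0]], "gripper": [1, 1]}
```

View pics/w16.png

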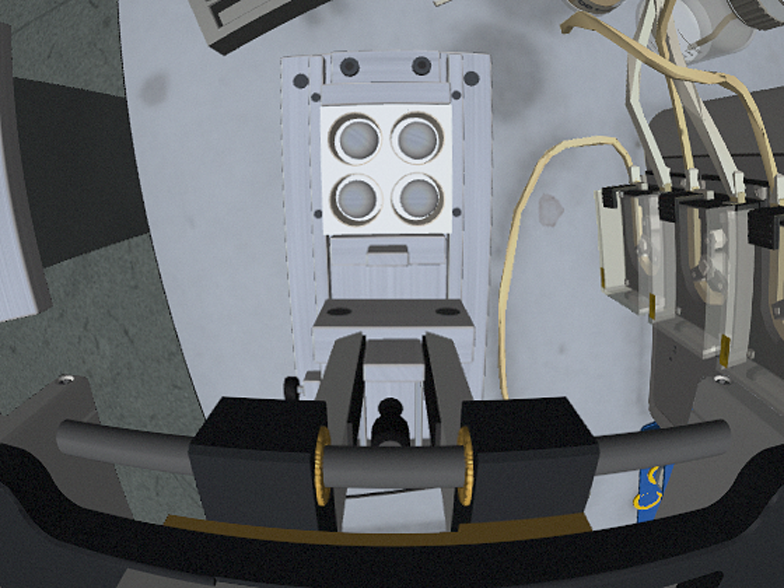

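Emit:
{"fn": "jog_arm", "kwargs": {"turn": [[-0.4,0.2,0],[0,0,0],[0,0,0]], "dp": [[4.5,0.55,-0.2],[2.8,0,0],[0,0,0]], "gripper": [1,1,1]}}

```text
clock: 18.32
eef_pos: [509.1, -167.2, 90.3]
eef_rot: [1.516, 1.569, 1.367]
wrist_force: [-0.6, -1.9, -2.7]
finger_gap: 23.8
```

Run:
```python
from fr import *
show()
t=O+1.9*EX+3.5*EY
plan([(t+[0,0,73.5],DC,1)])
```

```text
t 18.32 Xc 1.2 Yc 6.1 z 90.3 tool x [ 0.     0.002 -1.   ] open err deg 0.32 F clamp [-0.3 -2.  -2.7] gap 23.8
1 rows
{"turn": [[0.3, 0.0, -0.1]], "dp": [[1.68, -0.26, 0.07]], "gripper": [1]}
```

Emit:
{"fn": "jog_arm", "kwargs": {"turn": [[0.3,0,0],[0,0,0],[0,0,0]], "dp": [[0.6,-0.35,0.07],[0.6,0,0],[0,0,0]], "gripper": [1,1,1]}}

```text
clock: 18.7
eef_pos: [510.3, -170.3, 80.4]
eef_rot: [0.382, 1.567, 0.23]
wrist_force: [-0.3, -1.0, -1.6]
finger_gap: 23.6
```

Run:
```python
from fr import *
show()
```

```text
t 18.7 Xc 2.8 Yc 3.2 z 80.4 tool x [ 0.004  0.001 -1.   ] open err deg 0.12 F clamp [-0.2 -1.1 -1.6] gap 23.6
```

Emit:
{"fn": "jog_arm", "kwargs": {"turn": [[0,0.2,0],[0,0,0],[0,0,0]], "dp": [[0.5,0,-0.05],[0.3,0,0],[0,0,0]], "gripper": [1,1,1]}}

```text
clock: 19.08
eef_pos: [510.1, -170.4, 73.1]
eef_rot: [0.819, 1.569, 0.668]
wrist_force: [-0.4, 0.7, 2.3]
finger_gap: 23.7
```

Run:
```python
from fr import *
show()
```

```text
t 19.07 Xc 2.7 Yc 3.1 z 73.1 tool x [ 0.001  0.001 -1.   ] open err deg 0.12 F clamp [-0.5  0.6  2.3] gap 23.7
```

Emit:
{"fn": "jog_arm", "kwargs": {"turn": [[0,0,0],[0,0,0],[0,0,0],[0,0,0],[0,0,0]], "dp": [[0,0,0],[0,0,0],[-3.0,0,0],[-5.0,0,0],[0,0,0]], "gripper": [0.6,0.5,0.5,0.5,0.5]}}

```text
clock: 19.7
eef_pos: [510.1, -170.5, 154.9]
eef_rot: [1.023, 1.569, 0.871]
wrist_force: [-0.2, -0.4, -0.0]
finger_gap: 46.9
```

```bash
python3 snap.py w17
python3 - <<'E'
from fr import *
import pickle
p,Rm,s=show()
c,b,d=pickle.load(open("pics/w17.pkl","rb")); W=wcloud(c,d); q=W-O; X=q@EX;Y=q@EY;Z=W[...,2]
for nm,z0,z1,y0,y1 in[("tab1",88,98,15,35),("tab2",88,98,-15,13),("sh",65.5,70,-15,33),("jaw",58,65,-60,-20),("car",63,65.3,34,118),("stop",60,63.2,112,135)]:
    m=(d>0)&(Z>z0)&(Z<z1)&(Y>y0)&(Y<y1)&(abs(X)<42)
    if m.sum()>4: print(nm,m.sum(),np.round(np.percentile(Y[m],[1,50,99]),1),np.round(np.percentile(X[m],[1,50,99]),1),round(float(np.median(Z[m])),1))
E
```

```text
19.75 [ 509.1 -170.1  152.6] [ 0.3 -0.6 -0.5] 47.3
t 19.75 Xc 1.6 Yc 3.2 z 152.6 tool x [-0.003  0.002 -1.   ] open err deg 0.11 F clamp [ 0.4 -0.5 -0.5] gap 47.3
tab1 334 [20.5 24.6 28.2] [-9.7  1.7 13.1] 95.3
tab2 371 [-0.3  4.7  7.7] [-9.1  2.5 14.1] 95.2
sh 2572 [-4.8 15.7 32.2] [-32.8   3.3  37.4] 67.5
jaw 1368 [-56.8 -47.9 -40.9] [-31.7   3.5  38.6] 63.0
car 3899 [ 34.1  74.4 117. ] [-37.9   1.6  41.4] 64.3
stop 1290 [113.4 120.2 127.3] [-37.4   1.5  40.4] 62.3
```

View pics/w17.png

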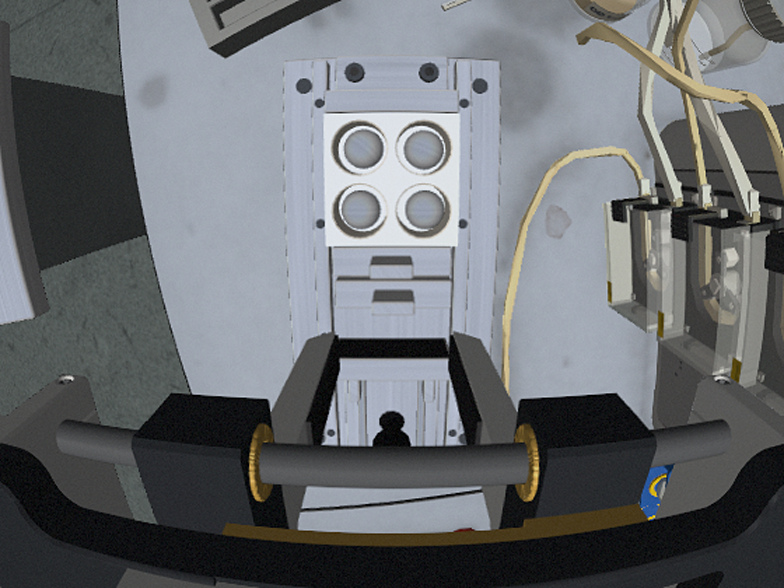

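Run:
```python
from fr import *
t=TM+1.0*RY-.5*RX
plan([((460,-40,165),DC,.5),(t+[0,0,140],DR,.5),(t+[0,0,140],DR,.5)])
```

```text
7 rows
{"turn": [[0.0, -0.1, -0.0], [0.0, -0.1, -0.0], [0.0, -0.1, -0.0], [-8.1, 0.0, 0.0], [-8.1, 0.0, 0.0], [-8.1, 0.0, 0.0], [0.0, 0.0, 0.0]], "dp": [[-0.4, 4.04, -2.27], [-0.4, 4.04, -2.28], [-0.41, 4.04, -2.28], [0.83, 4.38, -1.44], [0.83, 4.54, -0.81], [0.83, 4.61, -0.16], [0.0, 0.0, 0.0]], "gripper": [0.5, 0.5, 0.5, 0.5, 0.5, 0.5, 0.5]}
```

Emit:
{"fn": "jog_arm", "kwargs": {"turn": [[0,0,0],[0,0,0],[0,0,0],[-8.1,0,0],[-8.1,0,0],[-8.1,0,0],[0,0,0]], "dp": [[-0.4,4.0,-2.3],[-0.4,4.0,-2.3],[-0.4,4.0,-2.3],[0.8,4.4,-1.4],[0.8,4.5,-0.8],[0.8,4.6,-0.2],[0,0,0]], "gripper": [0.5,0.5,0.5,0.5,0.5,0.5,0.5]}}

```text
clock: 20.62
eef_pos: [429.4, 102.5, 132.4]
eef_rot: [2.626, 1.556, 2.91]
wrist_force: [-0.5, 0.0, 0.5]
finger_gap: 47.2
```

Run:
```python
from fr import *
p,Rm,s=show(); print(p)
t=TM+1.0*RY-.5*RX
plan([(t+[0,0,98],DR,.5),])
```

```text
t 20.62 Xc -118.9 Yc 260.4 z 132.4 tool x [-0.015  0.003 -1.   ] open err deg 25.09 F clamp [-0.5 -0.1  0.5] gap 47.2
[429.37554209 102.53489454 132.43325718]
1 rows
{"turn": [[0.8, -0.8, -0.4]], "dp": [[3.43, -0.83, 0.65]], "gripper": [0.5]}
```

Emit:
{"fn": "jog_arm", "kwargs": {"turn": [[0.8,-0.8,-0.4],[0,0,0]], "dp": [[3.2,-0.8,0.7],[0,0,0]], "gripper": [0.5,0.5]}}

```text
clock: 20.88
eef_pos: [437.5, 96.0, 98.5]
eef_rot: [2.882, 1.57, -3.133]
wrist_force: [-0.2, -0.1, -0.3]
finger_gap: 46.9
```

Run:
```python
from fr import *
import pickle
p,Rm,s=show(); print(p)
t=TM+1.0*RY-.5*RX
plan([(t+[0,0,68],DR,.5),])
P=np.load("pics/topP.npy")
q=P-[438,96,0]; a=q@RX;b=q@RY; m=(a>60)&(a<95)&(b>20)&(b<60)&(P[...,2]>100); print(np.round(np.c_[a[m],b[m],P[m][:,2]]).astype(int).tolist()[:40])
```

```text
t 20.88 Xc -109.8 Yc 255.3 z 98.5 tool x [-0.001 -0.    -1.   ] open err deg 24.16 F clamp [-0.2 -0.1 -0.3] gap 46.9
[437.54542191  96.0489991   98.53239804]
1 rows
{"turn": [[-0.1, -0.1, -0.0]], "dp": [[3.05, 0.05, 0.01]], "gripper": [0.5]}
[[94, 59, 131], [93, 57, 130]]
```

Emit:
{"fn": "jog_arm", "kwargs": {"turn": [[0,0,0],[0,0,0],[0,0,0]], "dp": [[3.0,0.05,0],[0,0,0],[0,0,0]], "gripper": [0.5,0.6,0.65]}}

```text
clock: 21.25
eef_pos: [438.7, 95.3, 70.9]
eef_rot: [0.69, 1.57, 0.955]
wrist_force: [0.3, 0.6, -0.1]
finger_gap: 33.6
```

Run:
```python
from fr import *
p,Rm,s=show(); print(p)
t=TM+1.0*RY-.5*RX
plan([(t+[0,0,67.5],DR,.5),])
```

```text
t 21.25 Xc -108.5 Yc 254.7 z 70.9 tool x [ 0.  0. -1.] open err deg 23.94 F clamp [ 0.2  0.6 -0.1] gap 33.6
[438.70312272  95.25647359  70.88131317]
1 rows
{"turn": [[-0.4, 0.0, -0.0]], "dp": [[0.34, 0.16, -0.09]], "gripper": [0.5]}
```

Emit:
{"fn": "jog_arm", "kwargs": {"turn": [[-0.4,0,0],[0,0,0],[0,0,0],[0,0,0]], "dp": [[0.35,0.15,-0.1],[0,0,0],[0,0,0],[0,0,0]], "gripper": [0.65,1,1,1]}}

```text
clock: 21.75
eef_pos: [438.2, 96.5, 69.5]
eef_rot: [-0.037, 1.568, 0.234]
wrist_force: [-0.5, 0.4, -1.6]
finger_gap: 23.8
```

Run:
```python
from fr import *
p,Rm,s=show(); print(p)
```

```text
t 21.75 Xc -109.3 Yc 255.8 z 69.5 tool x [ 0.003  0.001 -1.   ] open err deg 24.35 F clamp [-0.6  0.4 -1.6] gap 23.8
[438.16948825  96.50733518  69.45455349]
```

Emit:
{"fn": "jog_arm", "kwargs": {"turn": [[0,0,0],[0,0,0],[0,0,0]], "dp": [[-2.5,0,0],[-3.7,0,0],[-3.5,0,0]], "gripper": [1,1,1]}}

```text
clock: 22.12
eef_pos: [436.7, 96.3, 166.9]
eef_rot: [2.79, 1.569, 3.061]
wrist_force: [-0.3, 0.2, -1.1]
finger_gap: 23.5
```

Run:
```python
from fr import *
p,Rm,s=show(); print(p)
t=O+1.9*EX-17*EY
plan([((455,-40,168),None,1),(t+[0,0,168],DC,1),(t+[0,0,168],DC,1)])
```

```text
t 22.12 Xc -110.7 Yc 255.4 z 166.9 tool x [-0.002  0.    -1.   ] open err deg 24.35 F clamp [-0.3  0.2 -1.1] gap 23.5
[436.65886249  96.29599108 166.90738583]
7 rows
{"turn": [[0.0, 0.0, 0.0], [0.0, 0.0, 0.0], [0.0, 0.0, 0.0], [8.1, -0.0, -0.0], [8.1, -0.0, -0.0], [8.1, -0.0, -0.0], [0.0, 0.0, 0.0]], "dp": [[-0.04, -4.54, -0.63], [-0.04, -4.54, -0.63], [-0.04, -4.54, -0.63], [-0.0, -5.28, 0.31], [-0.0, -5.18, 1.05], [-0.0, -4.98, 1.77], [0.0, 0.0, 0.0]], "gripper": [1, 1, 1, 1, 1, 1, 1]}
```

Emit:
{"fn": "jog_arm", "kwargs": {"turn": [[0,0,0],[0,0,0],[0,0,0],[8.1,0,0],[8.1,0,0],[8.1,0,0],[0,0,0]], "dp": [[0,-4.5,-0.6],[0,-4.5,-0.6],[0,-4.5,-0.6],[0,-5.3,0.3],[0,-5.2,1.0],[0,-5.0,1.8],[0,0,0]], "gripper": [1,1,1,1,1,1,1]}}

```text
clock: 23.0
eef_pos: [509.2, -197.9, 169.8]
eef_rot: [0.338, 1.567, 0.174]
wrist_force: [-0.5, 0.5, -1.3]
finger_gap: 23.6
```

Run:
```python
from fr import *
p,Rm,s=show(); print(p)
t=O+1.9*EX-17*EY
plan([(t+[0,0,125],DC,1)])
```

```text
t 23.0 Xc 5.9 Yc -24.3 z 169.8 tool x [ 0.004  0.001 -1.   ] open err deg -0.59 F clamp [-0.6  0.4 -1.3] gap 23.6
[ 509.15420392 -197.88038709  169.81870579]
1 rows
{"turn": [[-0.6, 0.2, -0.1]], "dp": [[4.48, 0.72, -0.43]], "gripper": [1]}
```

Emit:
{"fn": "jog_arm", "kwargs": {"turn": [[-0.6,0.2,0],[0,0,0]], "dp": [[4.3,0.6,-0.4],[0,0,0]], "gripper": [1,1]}}

```text
clock: 23.25
eef_pos: [505.9, -190.7, 126.0]
eef_rot: [2.008, 1.569, 1.856]
wrist_force: [-0.4, 0.2, -0.7]
finger_gap: 23.7
```

```bash
python3 snap.py w18
python3 - <<'E'
from fr import *
import pickle
p,Rm,s=show()
c,b,d=pickle.load(open("pics/w18.pkl","rb")); W=wcloud(c,d); L=(W-p)@Rm
m=(d>0)&(abs(L[...,2])<9)&(L[...,0]>-30)&(L[...,0]<-10)&(abs(L[...,1])<15); print("tab tool",m.sum(),np.round(np.percentile(L[m],[2,50,98],axis=0),1))
q=W-O; X=q@EX;Y=q@EY;Z=W[...,2]
for nm,z0,z1,y0,y1 in[("tab1",88,98,15,35),("tab2",88,98,-8,13),("jaw",58,65,-60,-30)]:
    m=(d>0)&(Z>z0)&(Z<z1)&(Y>y0)&(Y<y1)&(abs(X)<42)
    if m.sum()>4: print(nm,m.sum(),np.round(np.percentile(Y[m],[1,50,99]),1),np.round(np.percentile(X[m],[1,50,99]),1),round(float(np.median(Z[m])),1))
t=O+1.9*EX-17*EY
plan([(t+[0,0,83],DC,1)])
E
```

```text
23.3 [ 507.3 -191.4  128.5] [ 1.1 -0.6  0.5] 23.8
t 23.3 Xc 3.1 Yc -18.1 z 128.5 tool x [ 0.003 -0.    -1.   ] open err deg 0.08 F clamp [ 1.2 -0.5  0.5] gap 23.8
tab tool 614 [[-18.9  -2.9  -8.9]
 [-17.5   2.5  -0. ]
 [-10.4   4.9   8.8]]
tab1 472 [19.9 24.  27.7] [-9.7  2.1 13.3] 95.3
tab2 541 [-8.   3.7  7.6] [-24.5   2.8  31.4] 95.1
jaw 9 [-56.1 -52.4 -51.6] [-38.6 -38.1  41.9] 62.0
1 rows
{"turn": [[0.1, 0.2, -0.0]], "dp": [[4.55, 0.11, -0.14]], "gripper": [1]}
```

View pics/w18.png

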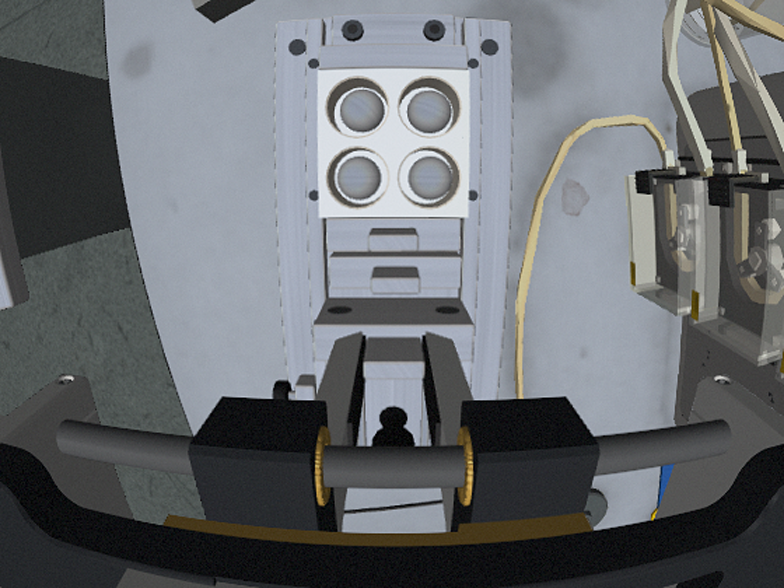

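Emit:
{"fn": "jog_arm", "kwargs": {"turn": [[0,0.2,0],[0,0,0],[0,0,0]], "dp": [[2.5,0,-0.1],[1.9,0,0],[0,0,0]], "gripper": [1,1,1]}}

```text
clock: 23.68
eef_pos: [509.3, -191.2, 90.0]
eef_rot: [-0.217, 1.563, -0.367]
wrist_force: [0.1, 0.9, -1.3]
finger_gap: 23.6
```

Run:
```python
from fr import *
show()
```

```text
t 23.68 Xc 5.1 Yc -17.6 z 90.0 tool x [ 0.008 -0.003 -1.   ] open err deg 0.23 F clamp [ 0.   0.9 -1.3] gap 23.6
```

Emit:
{"fn": "jog_arm", "kwargs": {"turn": [[0,0.4,0],[0,0,0],[0,0,0]], "dp": [[0.1,-0.05,-0.35],[0.8,0,0],[0,0,0]], "gripper": [1,1,1]}}

```text
clock: 24.05
eef_pos: [507.1, -191.5, 84.1]
eef_rot: [-0.55, 1.565, -0.698]
wrist_force: [0.3, 0.4, -0.4]
finger_gap: 23.8
```

Run:
```python
from fr import *
show()
```

```text
t 24.05 Xc 2.9 Yc -18.3 z 84.1 tool x [ 0.004 -0.004 -1.   ] open err deg 0.27 F clamp [ 0.2  0.4 -0.4] gap 23.8
```

Emit:
{"fn": "jog_arm", "kwargs": {"turn": [[0,0.2,0],[0,0,0],[0,0,0]], "dp": [[0.6,0.05,-0.05],[0.5,0,0],[0,0,0]], "gripper": [1,1,1]}}

```text
clock: 24.42
eef_pos: [506.7, -191.4, 74.9]
eef_rot: [-1.148, 1.566, -1.296]
wrist_force: [-0.5, 0.5, -0.3]
finger_gap: 23.7
```

Run:
```python
from fr import *
show()
```

```text
t 24.43 Xc 2.6 Yc -18.2 z 74.9 tool x [ 0.001 -0.004 -1.   ] open err deg 0.29 F clamp [-0.6  0.5 -0.3] gap 23.7
```

Emit:
{"fn": "jog_arm", "kwargs": {"turn": [[0,0,0],[0,0,0]], "dp": [[0.12,0,0],[0,0,0]], "gripper": [1,1]}}

```text
clock: 24.68
eef_pos: [507.0, -191.6, 74.9]
eef_rot: [-1.066, 1.566, -1.215]
wrist_force: [-1.1, 0.9, -0.2]
finger_gap: 23.8
```

Run:
```python
from fr import *
show()
```

```text
t 24.68 Xc 2.8 Yc -18.4 z 74.9 tool x [ 0.002 -0.005 -1.   ] open err deg 0.28 F clamp [-1.2  0.7 -0.2] gap 23.8
```

Emit:
{"fn": "jog_arm", "kwargs": {"turn": [[0,0,0],[0,0,0]], "dp": [[0.25,0,0],[0,0,0]], "gripper": [1,1]}}

```text
clock: 24.92
eef_pos: [507.3, -191.9, 75.1]
eef_rot: [-0.957, 1.564, -1.105]
wrist_force: [-0.2, -0.2, -1.2]
finger_gap: 23.8
```

Run:
```python
from fr import *
show()
```

```text
t 24.93 Xc 3.2 Yc -18.7 z 75.1 tool x [ 0.003 -0.006 -1.   ] open err deg 0.29 F clamp [-0.2 -0.2 -1.2] gap 23.8
```

Emit:
{"fn": "jog_arm", "kwargs": {"turn": [[0,0,0],[0,0,0]], "dp": [[0.25,0,0],[0.25,0.05,0]], "gripper": [1,1]}}

```text
clock: 25.18
eef_pos: [508.0, -192.3, 74.6]
eef_rot: [-0.894, 1.562, -1.042]
wrist_force: [-21.4, 4.5, 42.6]
finger_gap: 23.7
```

Run:
```python
from fr import *
show()
```

```text
t 25.18 Xc 3.9 Yc -19.0 z 74.6 tool x [ 0.005 -0.008 -1.   ] open err deg 0.31 F clamp [-21.8   1.1  42.6] gap 23.7
```

Emit:
{"fn": "jog_arm", "kwargs": {"turn": [[0,0,0]], "dp": [[-0.1,0,0]], "gripper": [1]}}

```text
clock: 25.3
eef_pos: [508.0, -192.4, 75.8]
eef_rot: [-0.871, 1.561, -1.019]
wrist_force: [-0.6, 0.1, -2.0]
finger_gap: 23.4
```

Run:
```python
from fr import *
show()
```

```text
t 25.3 Xc 4.0 Yc -19.0 z 75.8 tool x [ 0.005 -0.008 -1.   ] open err deg 0.31 F clamp [-0.6  0.1 -2. ] gap 23.4
```

Emit:
{"fn": "jog_arm", "kwargs": {"turn": [[0,0,0],[0,0,0],[0,0,0],[0,0,0],[0,0,0]], "dp": [[0.08,0,-0.1],[0,0,0],[0,0,0],[-3.0,0,0],[-4.0,0,0]], "gripper": [0.7,0.6,0.5,0.5,0.5]}}

```text
clock: 25.92
eef_pos: [505.2, -191.0, 142.2]
eef_rot: [-1.69, 1.566, -1.839]
wrist_force: [-0.4, -0.9, 0.3]
finger_gap: 47.3
```

```bash
python3 snap.py w19
python3 - <<'E'
from fr import *
import pickle
p,Rm,s=show()
c,b,d=pickle.load(open("pics/w19.pkl","rb")); W=wcloud(c,d); q=W-O; X=q@EX;Y=q@EY;Z=W[...,2]
for nm,z0,z1,y0,y1 in[("tab1",88,98,13,35),("tab2",88,98,-7,13),("tab3",88,98,-27,-8),("sh",65.5,70,-35,33),("jaw",58,65,-60,-30),("car",63,65.3,34,118)]:
    m=(d>0)&(Z>z0)&(Z<z1)&(Y>y0)&(Y<y1)&(abs(X)<42)
    if m.sum()>4: print(nm,m.sum(),np.round(np.percentile(Y[m],[1,50,99]),1),np.round(np.percentile(X[m],[1,50,99]),1),round(float(np.median(Z[m])),1))
E
```

```text
25.975 [ 507.1 -191.7  147.8] [ 0.7 -0.4  5.2] 47.0
t 25.98 Xc 3.0 Yc -18.5 z 147.8 tool x [ 0.005 -0.008 -1.   ] open err deg 0.31 F clamp [ 0.8 -0.3  5.2] gap 47.0
tab1 417 [19.9 24.2 27.7] [-9.3  2.  13.3] 95.3
tab2 398 [0.1 4.3 7.6] [-9.4  2.1 14.4] 95.2
tab3 397 [-22.  -17.3 -14.6] [-7.3  4.5 15.6] 95.1
sh 4417 [-26.7   6.2  32.6] [-32.6   3.9  38.6] 67.5
jaw 1513 [-56.9 -47.8 -40.8] [-31.9   1.7  35.3] 62.8
car 4338 [ 34.6  73.7 116.7] [-37.6   2.   41.4] 64.3
```

View pics/w19.png

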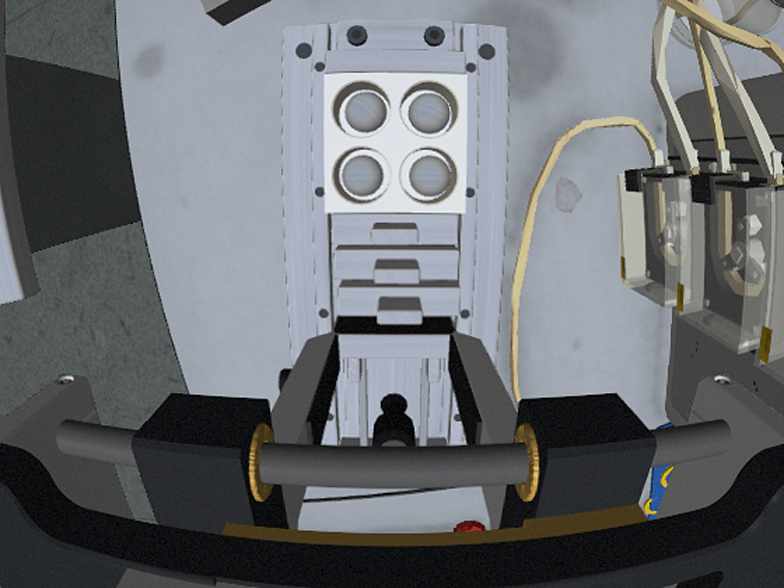

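Run:
```python
from fr import *
t=O+1.9*EX-105.5*EY; print(t)
plan([(t+[0,0,125],DC,.5),(t+[0,0,125],DC,.5)])
```

```text
[ 492.7376282  -277.54876733    0.        ]
3 rows
{"turn": [[0.2, 0.2, 0.2], [0.2, 0.2, 0.2], [0.0, 0.0, 0.0]], "dp": [[1.17, -4.34, -0.08], [1.16, -4.35, -0.07], [0.0, 0.0, 0.0]], "gripper": [0.5, 0.5, 0.5]}
```

Emit:
{"fn": "jog_arm", "kwargs": {"turn": [[0.2,0.2,0.2],[0.2,0.2,0.2],[0,0,0]], "dp": [[1.2,-4.3,-0.1],[1.1,-4.2,-0.1],[0,0,0]], "gripper": [0.5,0.5,0.5]}}

```text
clock: 26.35
eef_pos: [493.1, -277.9, 125.9]
eef_rot: [-0.372, 1.568, -0.526]
wrist_force: [0.1, 0.2, 0.5]
finger_gap: 46.9
```

```bash
python3 snap.py w20
python3 - <<'E'
from fr import *
import pickle
p,Rm,s=show()
c,b,d=pickle.load(open("pics/w20.pkl","rb")); W=wcloud(c,d); q=W-O; X=q@EX;Y=q@EY;Z=W[...,2]
m=(d>0)&(Z>60)&(Z<98)&(Y>-125)&(Y<-85)&(abs(X-2)<16)
for z in range(60,98,4):
    k=m&(Z>z)&(Z<=z+4)
    if k.sum()>3: print(z,k.sum(),np.round(np.percentile(Y[k],[2,50,98]),1),np.round(np.percentile(X[k],[2,50,98]),1))
k=(d>0)&(abs(X-2)<30)&(Y>-95)&(Y<-58); print("carriage z",np.percentile(Z[k],[5,50,95]))
t=O+1.9*EX-105.5*EY
plan([(t+[0,0,96],DC,.5),(t+[0,0,68],DC,.5)])
E
```

```text
26.4 [ 493.6 -276.8  126.3] [-0.1  0.1 -0.6] 46.8
t 26.4 Xc 2.6 Yc -104.6 z 126.3 tool x [ 0.003 -0.002 -1.   ] open err deg 0.05 F clamp [-0.1  0.1 -0.6] gap 46.8
64 26 [-102.2  -94.3  -92.9] [-10.3   0.5  13.4]
68 40 [-101.3  -94.7  -93. ] [-10.5   3.5  12.3]
72 47 [-100.2  -94.3  -92.8] [-8.8  2.3 13.6]
76 46 [-102.5  -94.6  -92.7] [-10.1   1.3  14.1]
80 52 [-102.5  -94.3  -92.8] [-10.6   2.3  13.1]
84 96 [-115.5  -95.9  -92.8] [-10.4   2.   14.4]
88 385 [-117.8 -101.5  -93.5] [-9.8  1.6 13.6]
92 98 [-115.3 -101.5  -96.6] [-7.4  1.3 10.7]
carriage z [ 35.41643344 247.35334751 264.98443942]
2 rows
{"turn": [[0.0, 0.2, 0.1], [0.0, 0.0, 0.0]], "dp": [[3.03, -0.09, -0.08], [2.8, 0.0, 0.0]], "gripper": [0.5, 0.5]}
```

View pics/w20.png

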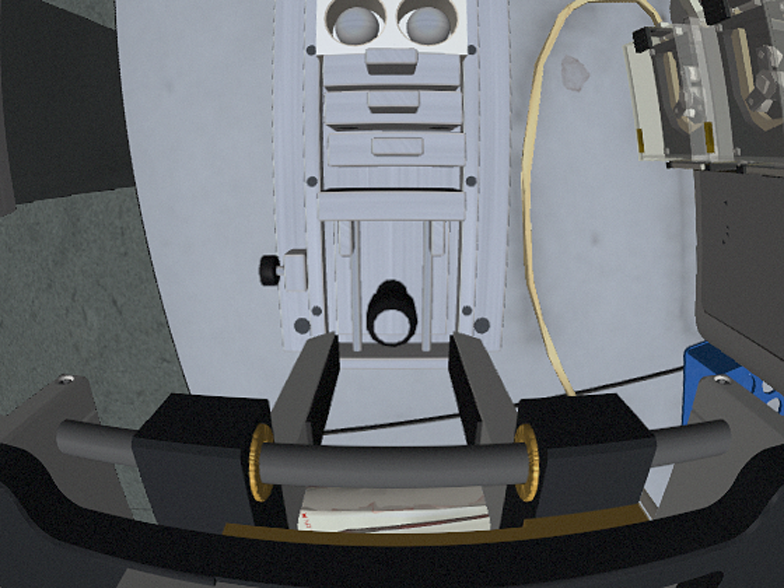

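Emit:
{"fn": "jog_arm", "kwargs": {"turn": [[0,0.2,0],[0,0,0],[0,0,0]], "dp": [[3.0,-0.1,-0.1],[2.4,0,0],[0,0,0]], "gripper": [0.5,0.5,0.6]}}

```text
clock: 26.78
eef_pos: [493.6, -275.6, 71.8]
eef_rot: [-0.9, 1.569, -1.05]
wrist_force: [0.3, 0.2, 0.3]
finger_gap: 40.6
```

Run:
```python
from fr import *
p,Rm,s=show()
t=O+1.9*EX-105.5*EY
plan([(t+[0,0,68],DC,.5)])
```

```text
t 26.77 Xc 2.5 Yc -103.4 z 71.8 tool x [ 0.001 -0.001 -1.   ] open err deg 0.16 F clamp [0.2 0.3 0.3] gap 40.6
1 rows
{"turn": [[0.2, 0.1, 0.1]], "dp": [[0.38, -0.21, -0.06]], "gripper": [0.5]}
```

Emit:
{"fn": "jog_arm", "kwargs": {"turn": [[0,0,0],[0,0,0],[0,0,0],[0,0,0]], "dp": [[0.3,-0.25,-0.06],[0,0,0],[0,0,0],[0,0,0]], "gripper": [0.6,1,1,1], "grip_force": 55}}

```text
clock: 27.28
eef_pos: [492.1, -277.4, 70.6]
eef_rot: [-1.761, 1.569, -1.911]
wrist_force: [5.1, -1.7, -9.3]
finger_gap: 25.9
```

Run:
```python
from fr import *
p,Rm,s=show()
```

```text
t 27.27 Xc 1.3 Yc -105.4 z 70.6 tool x [-0.001 -0.002 -1.   ] open err deg 0.22 F clamp [ 5.3 -0.9 -9.3] gap 25.9
```

Emit:
{"fn": "jog_arm", "kwargs": {"turn": [[0,0,0],[0,0,0]], "dp": [[0,0.5,0],[0,0.5,0]], "gripper": [1,1]}}

```text
clock: 27.52
eef_pos: [493.7, -267.6, 70.6]
eef_rot: [-1.553, 1.568, -1.703]
wrist_force: [0.8, -4.3, -6.8]
finger_gap: 26.1
```

Run:
```python
from fr import *
p,Rm,s=show()
```

```text
t 27.52 Xc 1.3 Yc -95.5 z 70.6 tool x [-0.    -0.003 -1.   ] open err deg 0.2 F clamp [ 1.5 -4.1 -6.8] gap 26.1
```

Emit:
{"fn": "jog_arm", "kwargs": {"turn": [[0,0,0],[0,0,0]], "dp": [[0,0.35,0],[0,0.3,0]], "gripper": [1,1]}}

```text
clock: 27.78
eef_pos: [494.7, -260.8, 70.6]
eef_rot: [-1.538, 1.567, -1.688]
wrist_force: [0.5, -5.6, -7.8]
finger_gap: 25.5
```

Run:
```python
from fr import *
p,Rm,s=show()
```

```text
t 27.77 Xc 1.3 Yc -88.7 z 70.6 tool x [-0.    -0.004 -1.   ] open err deg 0.22 F clamp [ 1.3 -5.5 -7.8] gap 25.5
```

Emit:
{"fn": "jog_arm", "kwargs": {"turn": [[0,0,0],[0,0,0]], "dp": [[0,0.2,0],[0,0.1,0]], "gripper": [1,1]}}

```text
clock: 28.02
eef_pos: [495.2, -258.0, 70.6]
eef_rot: [-1.519, 1.566, -1.668]
wrist_force: [-0.3, -7.3, -6.6]
finger_gap: 25.9
```

Run:
```python
from fr import *
p,Rm,s=show()
```

```text
t 28.02 Xc 1.3 Yc -85.8 z 70.6 tool x [-0.    -0.005 -1.   ] open err deg 0.24 F clamp [ 0.8 -7.2 -6.6] gap 25.9
```

Emit:
{"fn": "jog_arm", "kwargs": {"turn": [[0,0,0],[0,0,0]], "dp": [[0,0.1,0],[0,0.1,0]], "gripper": [1,1]}}

```text
clock: 28.28
eef_pos: [495.3, -256.8, 70.6]
eef_rot: [-1.495, 1.564, -1.644]
wrist_force: [-1.5, -10.8, -8.6]
finger_gap: 26.0
```

Run:
```python
from fr import *
p,Rm,s=show()
```

```text
t 28.27 Xc 1.3 Yc -84.6 z 70.6 tool x [-0.001 -0.007 -1.   ] open err deg 0.24 F clamp [  0.2 -10.9  -8.6] gap 26.0
```

Emit:
{"fn": "jog_arm", "kwargs": {"turn": [[0,0,0],[0,0,0]], "dp": [[0,0.1,0],[0,0.1,0]], "gripper": [1,1]}}

```text
clock: 28.52
eef_pos: [495.4, -256.4, 70.6]
eef_rot: [-1.473, 1.561, -1.623]
wrist_force: [-0.5, -12.8, -8.9]
finger_gap: 26.1
```

Run:
```python
from fr import *
p,Rm,s=show()
```

```text
t 28.52 Xc 1.3 Yc -84.2 z 70.6 tool x [-0.001 -0.01  -1.   ] open err deg 0.24 F clamp [  1.5 -12.8  -8.9] gap 26.1
```

Emit:
{"fn": "jog_arm", "kwargs": {"turn": [[0,0,0],[0,0,0]], "dp": [[0,0.14,0],[0,0.14,0]], "gripper": [1,1]}}

```text
clock: 28.78
eef_pos: [495.4, -256.4, 70.7]
eef_rot: [-1.448, 1.555, -1.598]
wrist_force: [-0.5, -16.1, -11.2]
finger_gap: 25.9
```

```bash
python3 - <<'E'
from fr import *
p,Rm,s=show()
E
python3 snap.py w21
python3 - <<'E'
from fr import *
import pickle
show()
c,b,d=pickle.load(open("pics/w21.pkl","rb")); W=wcloud(c,d); q=W-O; X=q@EX;Y=q@EY;Z=W[...,2]
for nm,z0,z1,y0,y1 in[("tab1",88,98,15,35),("tab2",88,98,-3,15),("tab3",88,98,-22,-4),("jaw",58,65,-50,-10),("car",63,65.3,34,118)]:
    m=(d>0)&(Z>z0)&(Z<z1)&(Y>y0)&(Y<y1)&(abs(X)<42)
    if m.sum()>4: print(nm,m.sum(),np.round(np.percentile(Y[m],[1,50,99]),1),np.round(np.percentile(X[m],[1,50,99]),1),round(float(np.median(Z[m])),1))
E
```

```text
t 28.77 Xc 1.3 Yc -84.2 z 70.7 tool x [-0.    -0.016 -1.   ] open err deg 0.21 F clamp [  2.  -16.  -11.2] gap 25.9
28.825 [ 495.4 -256.4   70.7] [ -0.2 -15.6 -11.5] 26.1
t 28.82 Xc 1.3 Yc -84.2 z 70.7 tool x [-0.    -0.016 -1.   ] open err deg 0.21 F clamp [  2.2 -15.4 -11.5] gap 26.1
tab1 921 [20.5 23.9 28.4] [-9.8  1.8 13.5] 95.3
tab2 893 [ 2.6  6.4 10.5] [-8.8  2.8 14.5] 95.3
tab3 842 [-15.4 -11.4  -7.6] [-6.9  4.8 16.2] 95.4
jaw 3594 [-36.  -28.3 -20.7] [-37.2   1.6  40.5] 63.0
car 2403 [34.2 41.6 64.2] [-37.9   1.9  41.5] 64.4
```

View pics/w21.png

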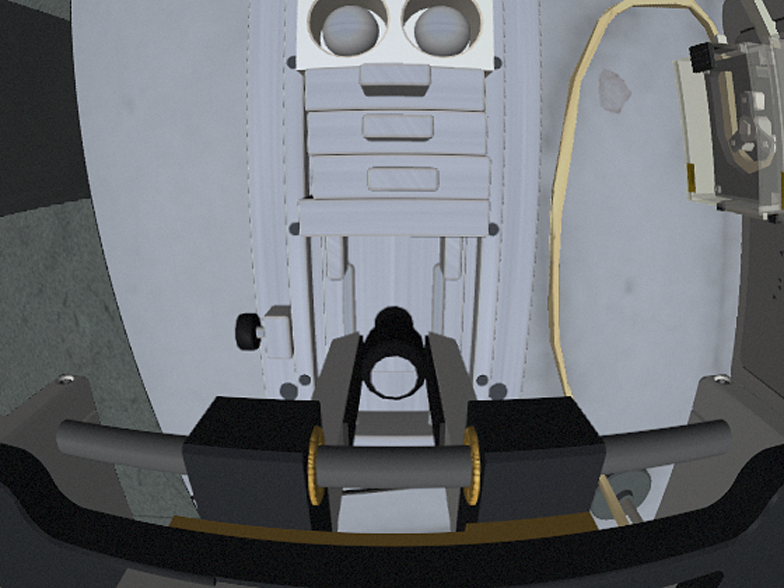

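Emit:
{"fn": "jog_arm", "kwargs": {"turn": [[0,0,0],[0,0,0]], "dp": [[0.05,0.17,0],[0.05,0.17,0]], "gripper": [1,1]}}

```text
clock: 29.08
eef_pos: [495.4, -256.5, 70.6]
eef_rot: [-1.431, 1.549, -1.581]
wrist_force: [-3.5, -16.7, -3.9]
finger_gap: 25.8
```

Run:
```python
from fr import *
p,Rm,s=show(); print(s["moment"])
```

```text
t 29.07 Xc 1.3 Yc -84.3 z 70.6 tool x [-0.    -0.022 -1.   ] open err deg 0.18 F clamp [ -0.9 -17.   -3.9] gap 25.8
[-2.79115355  0.87350374 -0.01199789]
```

Emit:
{"fn": "jog_arm", "kwargs": {"turn": [[0,0,0.3]], "dp": [[0.04,0.19,0]], "gripper": [1]}}

```text
clock: 29.2
eef_pos: [495.4, -256.4, 70.6]
eef_rot: [-1.388, 1.551, -1.539]
wrist_force: [-3.3, -19.4, -7.5]
finger_gap: 26.0
```

Run:
```python
from fr import *
p,Rm,s=show(); print(s["moment"])
```

```text
t 29.2 Xc 1.3 Yc -84.2 z 70.6 tool x [ 0.001 -0.02  -1.   ] open err deg 0.17 F clamp [ -0.3 -19.7  -7.5] gap 26.0
[-3.29430652  0.81574491 -0.01057239]
```

Run:
```python
from fr import *
from cell import camera
import cv2
for i,n in enumerate(["wrist","top","scene","wrist","wrist","wrist"]):
    p,d=camera(n); 
    if i<3: cv2.imwrite(f"pics/f_{n}.png",cv2.cvtColor(p,cv2.COLOR_RGB2BGR))
    show()
a=cv2.imread("pics/f_top.png")[140:290,90:390]; cv2.imwrite("pics/f_topc.png",cv2.resize(a,None,fx=2.6,fy=2.6,interpolation=cv2.INTER_CUBIC))
```

```text
t 29.25 Xc 1.3 Yc -84.2 z 70.6 tool x [ 0.001 -0.02  -1.   ] open err deg 0.16 F clamp [ -0.3 -17.3  -5.7] gap 26.0
t 29.3 Xc 1.3 Yc -84.2 z 70.6 tool x [ 0.001 -0.02  -1.   ] open err deg 0.16 F clamp [  0.3 -18.8  -6.3] gap 25.9
t 29.35 Xc 1.4 Yc -84.2 z 70.7 tool x [ 0.001 -0.02  -1.   ] open err deg 0.16 F clamp [ -0.1 -17.8  -4.7] gap 25.9
t 29.4 Xc 1.4 Yc -84.2 z 70.6 tool x [ 0.001 -0.02  -1.   ] open err deg 0.16 F clamp [ -1.1 -17.9  -6.4] gap 26.2
t 29.45 Xc 1.4 Yc -84.2 z 70.7 tool x [ 0.001 -0.02  -1.   ] open err deg 0.16 F clamp [ -1.7 -18.   -6.3] gap 26.3
t 29.5 Xc 1.3 Yc -84.2 z 70.6 tool x [ 0.001 -0.02  -1.   ] open err deg 0.16 F clamp [ -1.2 -17.3  -5.7] gap 26.0
```

View pics/f_topc.png

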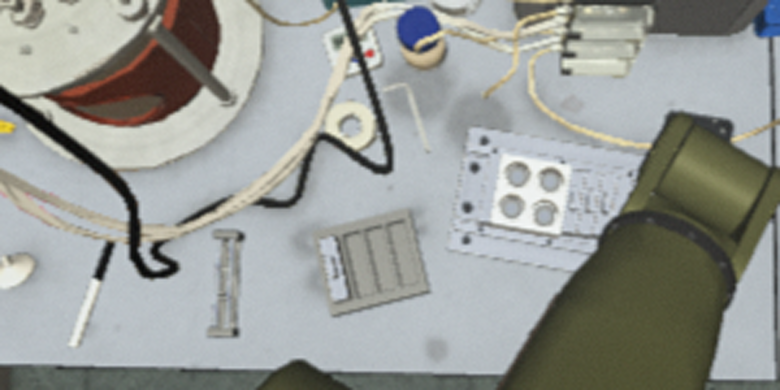

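View pics/f_wrist.png

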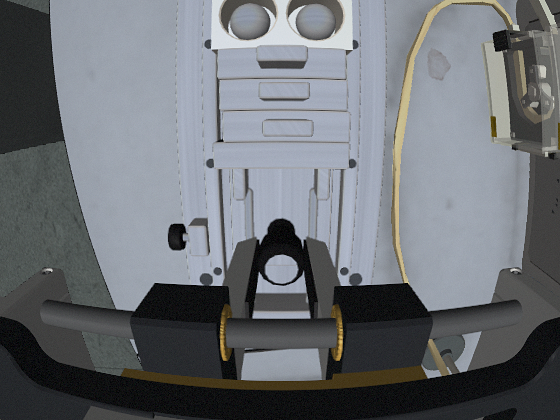

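Run:
```python
from fr import *
from cell import order
print(order.sign_off()); show()
```

```text
the job is handed in; nothing more can be done
None
the job is handed in; nothing more can be done
```

The job is handed in. Both empty wells hold a ball, two plates were added (three in the channel), and the arm is still pushing the jaw by its knob. I signed off at 29.5 s of the 72 s allowed.

**Balls:** the wells on the back-stop side each hold a rail ball. Their measured centres are 46.7 and 46.9 mm above the bench, so both sit on the well floor.

**Spacers:** two plates from the rack stand upright beside the first one. By measurement, two plates in total would have left the jaw about 3 mm short at the end of its run, so I used three. I did not test that by pushing. The fourth plate still stands in the rack.

**Jaw:** it meets the stack at about 21 mm of its 35 mm run. The tabs are 18 mm apart, so the plates lie face to face. The jaw did not move further when I raised the push from 13 to 20 N.

**Holding force:** the wrist held 17–19 N along the push over the last 0.3 s. Less about 5 N for the spring, I estimate 12–13 N on the spacers, slightly under your 15 N.

**Imperfect checks:**
- Setting down the third plate pressed it onto the channel floor with a brief 43 N reading at the wrist. I backed off at once, and the plate still stands upright.
- While holding, the tool leans about 1° and pulls up on the knob with about 6 N.
- In the last overhead picture the other bench items and the cables look where they were. The arm hid part of the jaw end of the clamp.

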